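# Pack resin specimen castings into their carrying frame

## Task

Lift the resin castings out of the mould and stack them flat in the carrying frame, pushed back against the two rear pins. Then find by trying which of the four wooden packing blocks fills the gap left between the top casting and the crossbar (the thickest one that goes in), and slide it in on top of the stack, back to the pins, so that nothing can rattle. The blocks that do not fit end lying flat on the bench; leave the book, the jar and the loupe alone.

Things in the scene. Friction and masses are not known exactly. Their poses are not given: they have to be found in the camera images.
- mould: lower half of a grey plastic casting mould, fixed, 190 (its x) x 318 (its y) x 18 mm; origin at the centre of its underside. Four open cavities at y = -120, -40, 40, 120 mm, each 144 mm along x, 50 mm along y, 6 mm deep, floor 12 mm above the underside; dowels on the end rims stand 5 mm high. The castings sit loosely and stand proud of the rim
- carrier: plywood carrying frame, fixed, origin at the centre of its underside; pieces are slid in along its +x from the open near side. Base board 15 mm thick, x = -85 to +95 mm, 100 mm wide; on it two posts, 24 mm deep, at x = 33 mm, 54 mm apart inside, carry the crossbar. A casting that is home has its centre at x = 0, a block at x = 10 mm, both at y = 0
- carrier_bar (a point): middle of the underside of the round crossbar, 25 mm thick, along the frame's y at its x = 33 mm; it is 92 mm above the base board's top. The right block has 2 mm of play under it; the next thinner at least 8 mm; the next thicker is at least 4 mm too thick
- carrier_pins (a point): on the base board's top (15 mm above the underside), midway between the near sides (x = 70 mm) of the two upright steel rear pins, 12 mm thick and 110 mm high, at y = -17 and +17 mm; castings and blocks end against them
- plaque_1: clear amber resin casting with a sprig in it, a slab 140 mm long (its x) and 46 mm wide (its y); 12 to 28 mm thick as poured, the thickness is not told; origin at the centre of its underside. It lies in one of the mould's cavities and may be absent. 80 to 240 g
- plaque_2: clear amber resin casting with a sprig in it, a slab 140 mm long (its x) and 46 mm wide (its y); 12 to 28 mm thick as poured, the thickness is not told; origin at the centre of its underside. It lies in one of the mould's cavities and may be absent. 80 to 240 g
- plaque_3: clear amber resin casting with a sprig in it, a slab 140 mm long (its x) and 46 mm wide (its y); 12 to 28 mm thick as poured, the thickness is not told; origin at the centre of its underside. It lies in one of the mould's cavities and may be absent. 80 to 240 g
- plaque_4: clear amber resin casting with a sprig in it, a slab 140 mm long (its x) and 46 mm wide (its y); 12 to 28 mm thick as poured, the thickness is not told; origin at the centre of its underside. It lies in one of the mould's cavities and may be absent. 80 to 240 g
- block_1: plain wooden packing block, 120 mm long (its x) and 46 mm wide (its y), lying flat on the bench right of the carrying frame; the four blocks are 14 to 44 mm thick and differ by at least 6 mm, which is which is not told; origin at the centre of its underside. 45 to 200 g
- block_2: plain wooden packing block, 120 mm long (its x) and 46 mm wide (its y), lying flat on the bench right of the carrying frame; the four blocks are 14 to 44 mm thick and differ by at least 6 mm, which is which is not told; origin at the centre of its underside. 45 to 200 g
- block_3: plain wooden packing block, 120 mm long (its x) and 46 mm wide (its y), lying flat on the bench right of the carrying frame; the four blocks are 14 to 44 mm thick and differ by at least 6 mm, which is which is not told; origin at the centre of its underside. 45 to 200 g
- block_4: plain wooden packing block, 120 mm long (its x) and 46 mm wide (its y), lying flat on the bench right of the carrying frame; the four blocks are 14 to 44 mm thick and differ by at least 6 mm, which is which is not told; origin at the centre of its underside. 45 to 200 g
- field_guide: green book lying at the far side of the bench, 130 x 190 x 30 mm; origin at the centre of its underside
- jar: closed glass jar, 68 mm across, 100 mm high, standing at the far side; origin at the centre of its underside
- loupe: black hand loupe, a cylinder 44 mm across and 35 mm high, at the far side; origin at the centre of its underside

How it is judged:
On the way, in this order (a step that is already met when the one before it is completed fails the run):
1. all castings are out of the mould and stacked flat in the carrying frame, back at the pins (x of plaque_1 in the frame of carrier between -0.012 and 0.008 m and z of plaque_1 in the frame of carrier between 0.012 and 0.09 m and y of plaque_1 in the frame of carrier between -0.012 and 0.012 m and angle between each of plaque_1, plaque_2, plaque_3, plaque_4's own z axis and vertical below 0.06 rad and angle between the x axis of each of plaque_1, plaque_2, plaque_3, plaque_4 and the x axis of carrier, either way round below 0.12 rad and x of plaque_2 in the frame of carrier between -0.012 and 0.008 m and z of plaque_2 in the frame of carrier between 0.012 and 0.09 m and y of plaque_2 in the frame of carrier between -0.012 and 0.012 m and x of plaque_3 in the frame of carrier between -0.012 and 0.008 m and z of plaque_3 in the frame of carrier between 0.012 and 0.09 m and y of plaque_3 in the frame of carrier between -0.012 and 0.012 m and x of plaque_4 in the frame of carrier between -0.012 and 0.008 m and z of plaque_4 in the frame of carrier between 0.012 and 0.09 m and y of plaque_4 in the frame of carrier between -0.012 and 0.012 m), for 0.3 s.
2. the block that fills the gap lies, let go, on the stack under the crossbar, back at the pins ((((x of block_1 in the frame of carrier between -0.002 and 0.018 m and z of block_1 in the frame of carrier between 0.073 and 0.079 m and y of block_1 in the frame of carrier between -0.012 and 0.012 m and angle between block_1's own z axis and vertical below 0.06 rad and angle between the x axis of block_1 and the x axis of carrier, either way round below 0.12 rad) and contact force between the fingers and block_1 below 0.05 N) or ((x of block_2 in the frame of carrier between -0.002 and 0.018 m and z of block_2 in the frame of carrier between 0.087 and 0.093 m and y of block_2 in the frame of carrier between -0.012 and 0.012 m and angle between block_2's own z axis and vertical below 0.06 rad and angle between the x axis of block_2 and the x axis of carrier, either way round below 0.12 rad) and contact force between the fingers and block_2 below 0.05 N) or ((x of block_3 in the frame of carrier between -0.002 and 0.018 m and z of block_3 in the frame of carrier between 0.061 and 0.067 m and y of block_3 in the frame of carrier between -0.012 and 0.012 m and angle between block_3's own z axis and vertical below 0.06 rad and angle between the x axis of block_3 and the x axis of carrier, either way round below 0.12 rad) and contact force between the fingers and block_3 below 0.05 N) or ((x of block_4 in the frame of carrier between -0.002 and 0.018 m and z of block_4 in the frame of carrier between 0.067 and 0.073 m and y of block_4 in the frame of carrier between -0.012 and 0.012 m and angle between block_4's own z axis and vertical below 0.06 rad and angle between the x axis of block_4 and the x axis of carrier, either way round below 0.12 rad) and contact force between the fingers and block_4 below 0.05 N))), for 0.3 s.
At the end, for the whole second after the job is handed in: all castings lie flat in the frame, one block on them under the crossbar with under 4 mm of play above it (each within 12 mm of the rear pins, 12 mm sideways, 0.12 rad); the other blocks lie flat on the bench; all at rest (all of step 1 and ((x of block_1 in the frame of carrier between -0.002 and 0.018 m and z of block_1 in the frame of carrier between 0.073 and 0.079 m and y of block_1 in the frame of carrier between -0.012 and 0.012 m and angle between block_1's own z axis and vertical below 0.06 rad and angle between the x axis of block_1 and the x axis of carrier, either way round below 0.12 rad) or (x of block_2 in the frame of carrier between -0.002 and 0.018 m and z of block_2 in the frame of carrier between 0.087 and 0.093 m and y of block_2 in the frame of carrier between -0.012 and 0.012 m and angle between block_2's own z axis and vertical below 0.06 rad and angle between the x axis of block_2 and the x axis of carrier, either way round below 0.12 rad) or (x of block_3 in the frame of carrier between -0.002 and 0.018 m and z of block_3 in the frame of carrier between 0.061 and 0.067 m and y of block_3 in the frame of carrier between -0.012 and 0.012 m and angle between block_3's own z axis and vertical below 0.06 rad and angle between the x axis of block_3 and the x axis of carrier, either way round below 0.12 rad) or (x of block_4 in the frame of carrier between -0.002 and 0.018 m and z of block_4 in the frame of carrier between 0.067 and 0.073 m and y of block_4 in the frame of carrier between -0.012 and 0.012 m and angle between block_4's own z axis and vertical below 0.06 rad and angle between the x axis of block_4 and the x axis of carrier, either way round below 0.12 rad)) and ((x of block_1 in the frame of carrier between -0.002 and 0.018 m and z of block_1 in the frame of carrier between 0.073 and 0.079 m and y of block_1 in the frame of carrier between -0.012 and 0.012 m and angle between block_1's own z axis and vertical below 0.06 rad and angle between the x axis of block_1 and the x axis of carrier, either way round below 0.12 rad) or (height (world z) of block_1 below 0.006 m and angle between block_1's own z axis and vertical below 0.1 rad)) and ((x of block_2 in the frame of carrier between -0.002 and 0.018 m and z of block_2 in the frame of carrier between 0.087 and 0.093 m and y of block_2 in the frame of carrier between -0.012 and 0.012 m and angle between block_2's own z axis and vertical below 0.06 rad and angle between the x axis of block_2 and the x axis of carrier, either way round below 0.12 rad) or (height (world z) of block_2 below 0.006 m and angle between block_2's own z axis and vertical below 0.1 rad)) and ((x of block_3 in the frame of carrier between -0.002 and 0.018 m and z of block_3 in the frame of carrier between 0.061 and 0.067 m and y of block_3 in the frame of carrier between -0.012 and 0.012 m and angle between block_3's own z axis and vertical below 0.06 rad and angle between the x axis of block_3 and the x axis of carrier, either way round below 0.12 rad) or (height (world z) of block_3 below 0.006 m and angle between block_3's own z axis and vertical below 0.1 rad)) and ((x of block_4 in the frame of carrier between -0.002 and 0.018 m and z of block_4 in the frame of carrier between 0.067 and 0.073 m and y of block_4 in the frame of carrier between -0.012 and 0.012 m and angle between block_4's own z axis and vertical below 0.06 rad and angle between the x axis of block_4 and the x axis of carrier, either way round below 0.12 rad) or (height (world z) of block_4 below 0.006 m and angle between block_4's own z axis and vertical below 0.1 rad)) and linear speed of each of plaque_1, plaque_2, plaque_3, plaque_4, block_1, block_2, block_3, block_4 below 0.02 m/s); the robot touches nothing.
It fails at once if the book is pushed more than 30 mm or tipped (distance of field_guide from where it was at the start of the episode above 0.03 m or angle between field_guide's own z axis and vertical above 0.4 rad).
It fails at once if the jar is pushed more than 30 mm or tipped (distance of jar from where it was at the start of the episode above 0.03 m or angle between jar's own z axis and vertical above 0.4 rad).
It fails at once if the loupe is pushed more than 30 mm or tipped (distance of loupe from where it was at the start of the episode above 0.03 m or angle between loupe's own z axis and vertical above 0.4 rad).
Of plaque_1, plaque_2, plaque_3, plaque_4 only 3 to 4 are there at a start; the rules pass over those that are not, and their reading is None.
At some moment in a run one of block_1, block_2, block_3, block_4 may be knocked a few centimetres aside while the robot is not near it.
Once in a run the grip may slacken for a moment while it holds something.
It also fails if it takes over 210 s, if anything falls off the work surface, if the arm or the gripper's body presses on something with over 40 N, if the wrist force passes 120 N, or if a joint passes its speed limit or range.

## Robot

A 6-joint arm with a two-finger parallel gripper is mounted at the origin on the work surface. World frame = base frame: x ahead of the robot, y to its left, z up, the work surface at z = 0. Lengths are in m, angles in rad, forces in N, time in s.
With the tool pointing down it reaches from about 0.4 to 0.825 m from the base axis. Payload 7 kg.
Tool frame: the origin (TCP) lies on the centre line of the jaws, within the pads' length; the fingertips stand 22 mm ahead of it and the grasp point (between the pads) lies 3 mm ahead of it (arm.tcp_to_tips is the distance from the TCP to the fingertips, in m); z points along the fingers, y is the line along which they close (so a half turn about z gives the same grasp; the last joint's range is limited). The gripper opens to 88 mm and grips with 3 to 60 N. Pads are 19 mm wide; open, the fingers measure 130 mm over their backs; the gripper's body (78 mm by 193 mm) begins 47 mm behind the grasp point.
Start: joints at [1.565, 0.359, 0.012, 0, -1.224, -0.288], TCP at [0.195, 0.646, 0.249] pointing down, gripper open.
Joint ranges: [-3.07, 3.07], [-1.43, 2.12], [-1.02, 1.25], [-3.03, 1.67], [-3.05, -0], [-3.03, 3.03]. Speed limits (rad/s): [2.39, 2.39, 3.01, 3.14, 3.14, 3.14].

## Interface

Orientations are given as [roll, pitch, yaw] about the fixed x, y, z axes, in that order (R = Rz(yaw) Ry(pitch) Rx(roll)).
In Python, from station import arm gives the robot as it stands.
- The arm moves only by the tool jog_arm, never from a script. Its argument "targets" is a list of rows, each an object of numbers: "dx", "dy", "dz": the shift along the tool's x, y, z in mm; "rx", "ry", "rz": the turn, a rotation vector about the tool's x, y, z in rad; "gripper": the closure, from 0 (fully open) to 1 (shut). In form: [{"dx": .., "dy": .., "dz": .., "rx": .., "ry": .., "rz": .., "gripper": ..}, ...]. A call has exactly 8 rows; each row is the pose to reach, as a shift and turn from the pose commanded when the call began, along the tool's axes at that moment; what a row does not reach only later rows make up. A row lasts 1/12 s, in which the tool goes at most 41.7 mm and 7.16 degrees, less where a joint would pass 70% of its speed; a pose out of reach is approached as far as the arm can. A call with a gripper value outside its range is refused whole. The fingers move at their own pace and stop on an object; "force" is the grip in N (left out, the last holds). Time passes only in rows, so rows that repeat a pose let the fingers close, or fill a call up. It gives the time, the measured TCP pose, the force, the opening and the grip force at its end, in the units of the state.
- arm.get_state(): the state, without advancing time (a new reading comes with each control period).
- arm.grab_frame(name): name is "side" or "top"; returns a dict with "frame" (420x560x3 uint8, red, green, blue), "z_map" (420x560 float32, m along the optical axis (not along the pixel's ray), 0 where there is no reading), "fx", "fy", "cx", "cy" (pixels), "view" (4x4, takes a point from world to camera coordinates). Camera axes: x right, y down, z forward; pixel columns grow to the right and rows downward; lengths in m; the calibration is good to about 2 mm. A picture is of the moment at which its call begins.
- arm.job_done(): hands the job in; it is judged then, once.
The state is a dict: "t": time; "q": joint angles; "qd": joint speeds; "joint_efforts": joint torques, N m; "eef_pos": TCP position; "ee_rot": TCP orientation; "force": force on the tool from outside, world axes, zero at the start; "moment": the same for the moment, N m; "width": finger opening in m; "gripper_force": force on a finger pad.
Only numpy, scipy, OpenCV 4.12 (cv2) and the standard library are available. Lean on these libraries where they do the work, as an engineer would, in place of code of your own. Each camera call takes 0.05 s, during which the arm holds its last target. There are 200 camera calls.

## Working session

There is one attempt and no reset: what is moved stays moved. The work goes in short steps, Python scripts to look and compute and a tool call to move; the robot and the scene stay as the last step left them, time stands still between calls to the robot, and variables do not carry over. Pictures are saved under pics/ and viewed, at most 14 in all, crops included, and the job is handed in when it is done.

Besides the shell and the picture viewer there is one more tool, called by a JSON object that holds its "method" and its "body". jog_arm: Moves the arm, as the interface text tells. Its arguments: {"type":"object","properties":{"targets":{"type":"array","items":{"type":"object","properties":{"dx":{"type":"number"},"dy":{"type":"number"},"dz":{"type":"number"},"rx":{"type":"number"},"ry":{"type":"number"},"rz":{"type":"number"},"gripper":{"type":"number"}}}},"force":{"type":"number"}},"required":["targets"]}

```bash
mkdir -p pics; ls; cat > h.py <<'E'
import numpy as np,cv2
from station import arm
def grab(n,save=None):
    f=arm.grab_frame(n)
    if save: cv2.imwrite('pics/'+save,f['frame'][:,:,::-1])
    return f
def pts(f):
    z=f['z_map'];v,u=np.mgrid[:z.shape[0],:z.shape[1]]
    P=np.stack([(u-f['cx'])/f['fx']*z,(v-f['cy'])/f['fy']*z,z,np.ones_like(z)],-1)
    W=P@np.linalg.inv(f['view']).T
    W[z==0]=np.nan
    return W[...,:3]
E
python3 - <<'E'
from h import *
s=arm.get_state();print({k:np.round(v,3) for k,v in s.items()})
for n in('top','side'):
    f=grab(n,n+'0.png');print(n,f['fx'],np.round(f['view'],3).tolist())
    np.savez('/tmp/%s0.npz'%n,W=pts(f),im=f['frame'])
E
```

```text
pics
{'t': np.float64(0.0), 'q': array([ 1.565,  0.359,  0.011, -0.   , -1.224, -0.288]), 'qd': array([ 0.   , -0.   , -0.   , -0.001, -0.002,  0.001]), 'joint_efforts': array([ 1.0000e-03, -5.8271e+01,  2.9306e+01,  6.9970e+00,  7.0000e-03,
       -0.0000e+00]), 'eef_pos': array([0.195, 0.646, 0.248]), 'ee_rot': array([ 3.14 , -0.   , -0.294]), 'force': array([-0.521,  0.317,  0.642]), 'moment': array([0.018, 0.051, 0.039]), 'gripper_force': np.float64(0.0), 'width': np.float64(0.087)}
top 473.0850930652094 [[0.027, -0.999, -0.022, -0.002], [-0.997, -0.026, -0.067, 0.618], [0.067, 0.024, -0.997, 1.215], [0.0, 0.0, 0.0, 1.0]]
side 433.7590383194655 [[0.731, -0.682, -0.01, -0.445], [-0.413, -0.43, -0.803, 0.336], [0.543, 0.591, -0.596, 0.926], [0.0, 0.0, 0.0, 1.0]]
```

View pics/top0.png

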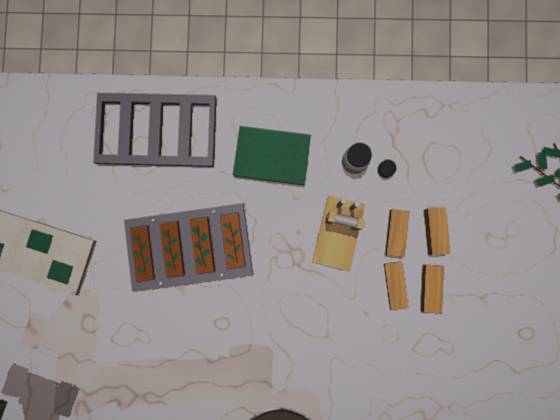

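View pics/side0.png

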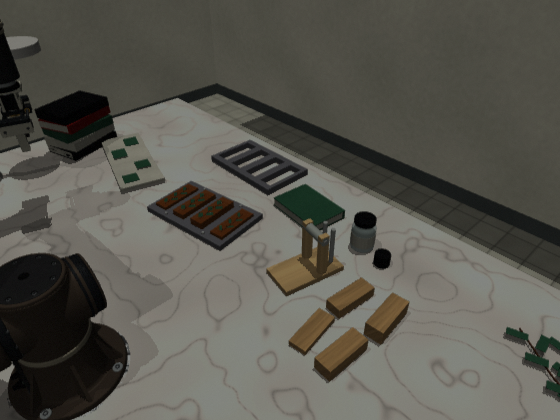

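The top view shows four castings in the mould (around 142-233, 250), the carrier at (340,235), the four blocks at (397,232), (437,231), (396,286) and (432,289), and the distractors behind the carrier.

```bash
cat >> h.py <<'E'
def rect(W,m,ring=3):
    "min area rect of the world xy of masked pixels: centre, long axis yaw, sizes, median z"
    p=W[m];p=p[np.isfinite(p).all(1)]
    (c,s,a)=cv2.minAreaRect(p[:,:2].astype(np.float32))
    if s[0]<s[1]: s=s[::-1];a+=90
    return np.round([*c,(np.deg2rad(a)+np.pi/2)%np.pi-np.pi/2,*s,np.median(p[:,2])],4)
def comps(m,mn=120):
    n,l,st,ce=cv2.connectedComponentsWithStats(m.astype(np.uint8))
    return [(l==i,ce[i]) for i in range(1,n) if st[i,4]>mn]
E
python3 - <<'E'
from h import *
d=np.load('/tmp/top0.npz');W=d['W'];im=d['im']
hsv=cv2.cvtColor(im,cv2.COLOR_RGB2HSV);X=W[...,2]
print('bench z',np.nanmedian(X[300:340,150:260]),np.nanmedian(X[300:340,380:450]))
orange=(hsv[...,1]>110)&(hsv[...,0]<25)
for nm,m in(('orange',orange&(X>0.008)),('grey',(X>0.01)&(X<0.05)&(hsv[...,1]<80))):
    for c,ce in comps(m): print(nm,np.round(ce),c.sum(),rect(W,c).tolist(),np.round(np.nanpercentile(X[c],[5,50,95]),4), np.median(hsv[c],0))
# carrier base & bar
r=np.s_[190:280,305:375]
Z=X[r];
for lo,hi in((.008,.022),(.09,.115),(.115,.14)):
    m=np.zeros_like(X,bool);m[r]=(Z>lo)&(Z<hi)
    for c,ce in comps(m,20): print(lo,np.round(ce),c.sum(),rect(W,c).tolist())
# mould incl castings
m=np.zeros_like(X,bool);m[195:300,115:260]=(X[195:300,115:260]>.009)
for c,ce in comps(m): print('mould',rect(W,c).tolist())
E
```

```text
bench z -0.0005699011966464607 0.00033719955148259206
orange [338. 235.] 1769 [0.5773, -0.1368, -0.2047, 0.1769, 0.0979, 0.0149] [0.0108 0.0149 0.0201] [ 19. 121. 166.]
orange [438. 231.] 852 [0.5882, -0.3873, 0.1051, 0.1175, 0.0478, 0.0417] [0.0373 0.0417 0.0457] [ 16. 145. 160.]
orange [397. 233.] 817 [0.5809, -0.2868, -0.0895, 0.1175, 0.0466, 0.0296] [0.0254 0.0296 0.0337] [ 16. 143. 160.]
orange [233. 241.] 847 [0.5496, 0.1394, 0.1642, 0.1403, 0.0465, 0.0254] [0.0205 0.0254 0.029 ] [ 12. 174. 129.]
orange [202. 245.] 798 [0.5355, 0.2177, 0.1629, 0.1403, 0.0464, 0.0372] [0.0298 0.0372 0.0415] [ 12.  181.5 121. ]
orange [172. 249.] 808 [0.5236, 0.297, 0.1733, 0.1403, 0.0473, 0.0312] [0.024  0.0312 0.0352] [ 12. 187. 114.]
orange [142. 253.] 821 [0.5097, 0.3756, 0.1678, 0.1401, 0.0476, 0.0253] [0.0201 0.0253 0.0292] [ 11. 187. 108.]
orange [396. 286.] 798 [0.4452, -0.2877, 0.1425, 0.1188, 0.0462, 0.0158] [0.0117 0.0158 0.0198] [ 16. 144. 157.]
orange [432. 289.] 919 [0.4406, -0.3767, -0.0181, 0.1177, 0.0484, 0.0354] [0.0276 0.0354 0.0397] [ 16. 147. 159.]
grey [153. 129.] 4882 [0.84
[... 279 characters left out ...]
74 0.0217] [150.  17. 103.]
grey [  5. 222.] 134 [0.5833, 0.7443, 0.0671, 0.0592, 0.0378, 0.0117] [0.0103 0.0117 0.015 ] [ 21.   23.  157.5]
grey [ 60. 258.] 2537 [0.4933, 0.6119, 1.2995, 0.1806, 0.1504, 0.0152] [0.0107 0.0152 0.0209] [ 18.  29. 160.]
grey [280. 416.] 263 [0.108, 0.0005, -1.5358, 0.128, 0.0219, 0.0128] [0.0102 0.0128 0.0163] [11. 69. 60.]
0.008 [337. 236.] 2149 [0.5786, -0.1363, -0.2077, 0.1801, 0.1004, 0.0147]
0.115 [342. 200.] 22 [0.6514, -0.1349, -0.7602, 0.0103, 0.0102, 0.1238]
0.115 [356. 204.] 22 [0.6433, -0.1669, -1.5546, 0.0101, 0.0097, 0.1251]
0.115 [345. 220.] 386 [0.6058, -0.1414, 1.358, 0.0891, 0.025, 0.131]
mould [0.5309, 0.2586, -1.4061, 0.3198, 0.1904, 0.0206]
```

```bash
cat >> h.py <<'E'
CO=np.array([.5735,-.135]);CY=-.21
def car(x,y=0): return CO+np.array([np.cos(CY)*x-np.sin(CY)*y,np.sin(CY)*x+np.cos(CY)*y])
def off(c,yaw,d): return np.array(c)+d*np.array([np.cos(yaw),np.sin(yaw)])
def plan(groups):
    "groups of (x,y,z,yaw) waypoints; one jog call per group, shifts in tool axes at its start"
    s=arm.get_state();p=np.array(s['eef_pos']);yaw=s['ee_rot'][2]
    print('t %.1f'%s['t'],'pos',np.round(p,4),'rot',np.round(s['ee_rot'],3),'F',np.round(s['force'],1),'w %.4f gf %.1f'%(s['width'],s['gripper_force']))
    for g in groups:
        y0,p0,pp=yaw,p,p
        for w in g:
            d=np.array(w[:3])-p0;c,sn=np.cos(y0),np.sin(y0)
            t=np.round([1e3*(c*d[0]+sn*d[1]),1e3*(sn*d[0]-c*d[1]),-1e3*d[2]],1);rz=-(w[3]-y0)
            n=max(np.linalg.norm(np.array(w[:3])-pp)/.0417,abs(w[3]-yaw)/.125)
            print('  d',t,'rz %.3f rows %.1f'%(rz,n),end=';');p=pp=np.array(w[:3]);yaw=w[3]
        print()
E
python3 - <<'E'
from h import *
g=off((.5365,.2184),.165,-.032)
plan([[(*g,.15,.165)],[(*g,.15,.165)],[(*g,.041,.165)],[(*g,.13,.165)]])
E
```

```text
t 0.1 pos [0.1954 0.6457 0.2477] rot [ 3.14  -0.    -0.294] F [ 0.5 -0.3 -0.3] w 0.0878 gf 0.0
  d [421.6 324.3  97.7] rz -0.459 rows 13.0;
  d [ 0.  0. -0.] rz -0.000 rows 0.0;
  d [  0.   0. 109.] rz -0.000 rows 2.6;
  d [  0.   0. -89.] rz -0.000 rows 2.1;
```

{"method": "jog_arm", "body": {"targets": [{"dx": 210,"dy": 162,"dz": 49,"rz": -0.459,"gripper": 0.32},{"dx": 210,"dy": 162,"dz": 49,"rz": -0.459,"gripper": 0.32},{"dx": 210,"dy": 162,"dz": 49,"rz": -0.459,"gripper": 0.32},{"dx": 210,"dy": 162,"dz": 49,"rz": -0.459,"gripper": 0.32},{"dx": 210,"dy": 162,"dz": 49,"rz": -0.459,"gripper": 0.32},{"dx": 210,"dy": 162,"dz": 49,"rz": -0.459,"gripper": 0.32},{"dx": 210,"dy": 162,"dz": 49,"rz": -0.459,"gripper": 0.32},{"dx": 210,"dy": 162,"dz": 49,"rz": -0.459,"gripper": 0.32}]}}

```text
invalid input at $.targets[0]: expected keys dx, dy, dz, rx, ry, rz, gripper
```

```bash
python3 - <<'E'
from h import *
g=off((.5365,.2184),.165,-.032)
plan([[(*g,.15,.165)],[(*g,.041,.165)],[(*g,.13,.165)]])
E
```

```text
t 0.1 pos [0.1954 0.6457 0.2477] rot [ 3.14  -0.    -0.294] F [ 0.5 -0.3 -0.3] w 0.0878 gf 0.0
  d [421.6 324.3  97.7] rz -0.459 rows 13.0;
  d [  0.   0. 109.] rz -0.000 rows 2.6;
  d [  0.   0. -89.] rz -0.000 rows 2.1;
```

All keys are required.

{"method": "jog_arm", "body": {"targets": [{"dx": 210,"dy": 162,"dz": 49,"rx": 0,"ry": 0,"rz": -0.459,"gripper": 0.32},{"dx": 210,"dy": 162,"dz": 49,"rx": 0,"ry": 0,"rz": -0.459,"gripper": 0.32},{"dx": 210,"dy": 162,"dz": 49,"rx": 0,"ry": 0,"rz": -0.459,"gripper": 0.32},{"dx": 210,"dy": 162,"dz": 49,"rx": 0,"ry": 0,"rz": -0.459,"gripper": 0.32},{"dx": 210,"dy": 162,"dz": 49,"rx": 0,"ry": 0,"rz": -0.459,"gripper": 0.32},{"dx": 210,"dy": 162,"dz": 49,"rx": 0,"ry": 0,"rz": -0.459,"gripper": 0.32},{"dx": 210,"dy": 162,"dz": 49,"rx": 0,"ry": 0,"rz": -0.459,"gripper": 0.32},{"dx": 210,"dy": 162,"dz": 49,"rx": 0,"ry": 0,"rz": -0.459,"gripper": 0.32}]}}

```text
t: 0.77
eef_pos: [0.3509, 0.4261, 0.1985]
ee_rot: [3.139, 0.002, 0.162]
force: [0.3, -0.3, -0.9]
width: 0.0597
gripper_force: 0.0
```

```bash
python3 - <<'E'
from h import *
g=off((.5365,.2184),.165,-.032)
plan([[(*g,.15,.165)],[(*g,.041,.165)],[(*g,.13,.165)]])
E
```

```text
t 0.8 pos [0.3509 0.4261 0.1985] rot [3.139e+00 2.000e-03 1.620e-01] F [ 0.3 -0.3 -0.9] w 0.0597 gf 0.0
  d [117.8 234.9  48.5] rz -0.003 rows 6.4;
  d [  0.   0. 109.] rz -0.000 rows 2.6;
  d [  0.   0. -89.] rz -0.000 rows 2.1;
```

{"method": "jog_arm", "body": {"targets": [{"dx": 118,"dy": 235,"dz": 48,"rx": 0,"ry": 0,"rz": -0.003,"gripper": 0.32},{"dx": 118,"dy": 235,"dz": 48,"rx": 0,"ry": 0,"rz": -0.003,"gripper": 0.32},{"dx": 118,"dy": 235,"dz": 48,"rx": 0,"ry": 0,"rz": -0.003,"gripper": 0.32},{"dx": 118,"dy": 235,"dz": 48,"rx": 0,"ry": 0,"rz": -0.003,"gripper": 0.32},{"dx": 118,"dy": 235,"dz": 48,"rx": 0,"ry": 0,"rz": -0.003,"gripper": 0.32},{"dx": 118,"dy": 235,"dz": 48,"rx": 0,"ry": 0,"rz": -0.003,"gripper": 0.32},{"dx": 118,"dy": 235,"dz": 48,"rx": 0,"ry": 0,"rz": -0.003,"gripper": 0.32},{"dx": 118,"dy": 235,"dz": 48,"rx": 0,"ry": 0,"rz": -0.003,"gripper": 0.32}]}}

```text
t: 1.43
eef_pos: [0.5056, 0.2147, 0.1502]
ee_rot: [3.14, 0.002, 0.164]
force: [-0.8, -0.8, -0.2]
width: 0.0596
gripper_force: 0.0
```

{"method": "jog_arm", "body": {"targets": [{"dx": 0,"dy": 0,"dz": 20,"rx": 0,"ry": 0,"rz": 0,"gripper": 0.32},{"dx": 0,"dy": 0,"dz": 40,"rx": 0,"ry": 0,"rz": 0,"gripper": 0.32},{"dx": 0,"dy": 0,"dz": 60,"rx": 0,"ry": 0,"rz": 0,"gripper": 0.32},{"dx": 0,"dy": 0,"dz": 80,"rx": 0,"ry": 0,"rz": 0,"gripper": 0.32},{"dx": 0,"dy": 0,"dz": 95,"rx": 0,"ry": 0,"rz": 0,"gripper": 0.32},{"dx": 0,"dy": 0,"dz": 102,"rx": 0,"ry": 0,"rz": 0,"gripper": 0.32},{"dx": 0,"dy": 0,"dz": 107,"rx": 0,"ry": 0,"rz": 0,"gripper": 0.32},{"dx": 0,"dy": 0,"dz": 107,"rx": 0,"ry": 0,"rz": 0,"gripper": 0.32}]}}

```text
t: 2.1
eef_pos: [0.5043, 0.218, 0.044]
ee_rot: [3.141, 0.001, 0.169]
force: [-0.1, -0.8, 0.1]
width: 0.0599
gripper_force: 0.0
```

```bash
python3 - <<'E'
from h import *
g=off((.5365,.2184),.165,-.032)
f=grab('top','t1.png')
cv2.imwrite('pics/t1c.png',cv2.resize(f['frame'][190:320,110:270,::-1],None,fx=4,fy=4))
plan([[(*g,.041,.165)],[(*g,.13,.165)]])
E
```

```text
t 2.1 pos [0.5047 0.2182 0.0447] rot [3.141 0.    0.169] F [-0.4 -1.   0. ] w 0.0594 gf 0.0
  d [-0.6  5.   3.7] rz 0.004 rows 0.2;
  d [  0.   0. -89.] rz -0.000 rows 2.1;
```

View pics/t1c.png

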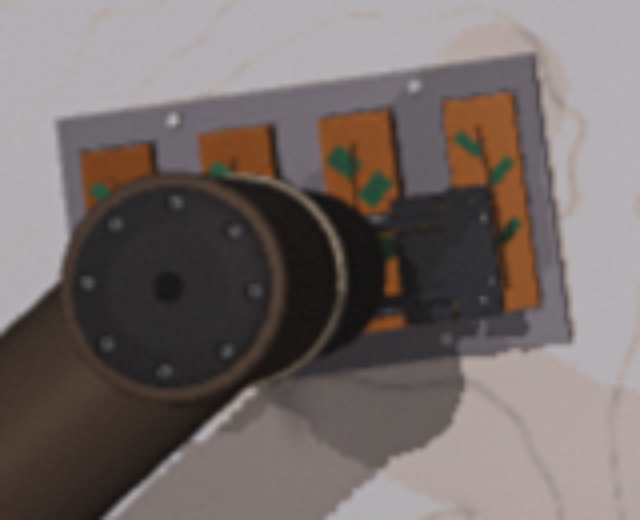

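The crop shows the gripper over the third casting (about (360,240) in the crop), with the arm's elbow hiding the rest. Correcting the 5 mm offset.

{"method": "jog_arm", "body": {"targets": [{"dx": -0.5,"dy": 5,"dz": 3.5,"rx": 0,"ry": 0,"rz": 0.004,"gripper": 0.32},{"dx": -0.5,"dy": 5,"dz": 3.5,"rx": 0,"ry": 0,"rz": 0.004,"gripper": 0.32},{"dx": -0.5,"dy": 5,"dz": 3.5,"rx": 0,"ry": 0,"rz": 0.004,"gripper": 0.32},{"dx": -0.5,"dy": 5,"dz": 3.5,"rx": 0,"ry": 0,"rz": 0.004,"gripper": 0.32},{"dx": -0.5,"dy": 5,"dz": 3.5,"rx": 0,"ry": 0,"rz": 0.004,"gripper": 0.32},{"dx": -0.5,"dy": 5,"dz": 3.5,"rx": 0,"ry": 0,"rz": 0.004,"gripper": 0.32},{"dx": -0.5,"dy": 5,"dz": 3.5,"rx": 0,"ry": 0,"rz": 0.004,"gripper": 0.32},{"dx": -0.5,"dy": 5,"dz": 3.5,"rx": 0,"ry": 0,"rz": 0.004,"gripper": 0.32}]}}

```text
t: 2.82
eef_pos: [0.505, 0.2128, 0.0411]
ee_rot: [-3.142, -0.0, 0.164]
force: [0.4, 0.7, -0.1]
width: 0.0598
gripper_force: 0.0
```

{"method": "jog_arm", "body": {"force": 45, "targets": [{"dx": 0,"dy": 0,"dz": 0,"rx": 0,"ry": 0,"rz": 0,"gripper": 1},{"dx": 0,"dy": 0,"dz": 0,"rx": 0,"ry": 0,"rz": 0,"gripper": 1},{"dx": 0,"dy": 0,"dz": 0,"rx": 0,"ry": 0,"rz": 0,"gripper": 1},{"dx": 0,"dy": 0,"dz": 0,"rx": 0,"ry": 0,"rz": 0,"gripper": 1},{"dx": 0,"dy": 0,"dz": 0,"rx": 0,"ry": 0,"rz": 0,"gripper": 1},{"dx": 0,"dy": 0,"dz": 0,"rx": 0,"ry": 0,"rz": 0,"gripper": 1},{"dx": 0,"dy": 0,"dz": 0,"rx": 0,"ry": 0,"rz": 0,"gripper": 1},{"dx": 0,"dy": 0,"dz": 0,"rx": 0,"ry": 0,"rz": 0,"gripper": 1}]}}

```text
t: 3.48
eef_pos: [0.505, 0.2128, 0.041]
ee_rot: [-3.142, -0.0, 0.164]
force: [-0.2, 1.3, -0.2]
width: 0.0455
gripper_force: 45.0
```

{"method": "jog_arm", "body": {"targets": [{"dx": 0,"dy": 0,"dz": -15,"rx": 0,"ry": 0,"rz": 0,"gripper": 1},{"dx": 0,"dy": 0,"dz": -35,"rx": 0,"ry": 0,"rz": 0,"gripper": 1},{"dx": 0,"dy": 0,"dz": -60,"rx": 0,"ry": 0,"rz": 0,"gripper": 1},{"dx": 0,"dy": 0,"dz": -85,"rx": 0,"ry": 0,"rz": 0,"gripper": 1},{"dx": 0,"dy": 0,"dz": -100,"rx": 0,"ry": 0,"rz": 0,"gripper": 1},{"dx": 0,"dy": 0,"dz": -100,"rx": 0,"ry": 0,"rz": 0,"gripper": 1},{"dx": 0,"dy": 0,"dz": -100,"rx": 0,"ry": 0,"rz": 0,"gripper": 1},{"dx": 0,"dy": 0,"dz": -100,"rx": 0,"ry": 0,"rz": 0,"gripper": 1}]}}

```text
t: 4.15
eef_pos: [0.5041, 0.2122, 0.1399]
ee_rot: [3.141, 0.002, 0.164]
force: [0.1, -0.4, -2.8]
width: 0.0456
gripper_force: 45.0
```

```bash
python3 - <<'E'
from h import *
s=car(-.112);e=car(-.033)
f=grab('side','s1.png')
cv2.imwrite('pics/s1c.png',cv2.resize(f['frame'][100:320,120:420,::-1],None,fx=2,fy=2))
plan([[(*s,.13,CY)],[(*s,.052,CY)],[(*e,.052,CY),(*e,.044,CY)]])
E
```

```text
t 4.2 pos [0.504  0.2121 0.1396] rot [3.141e+00 2.000e-03 1.640e-01] F [ 0.3 -0.4 -2.3] w 0.0454 gf 45.0
  d [-92.3 312.9   9.6] rz 0.374 rows 7.8;
  d [ 0. -0. 78.] rz -0.000 rows 1.9;
  d [79.  0. -0.] rz -0.000 rows 1.9;  d [79.  0.  8.] rz -0.000 rows 0.2;
```

View pics/s1c.png

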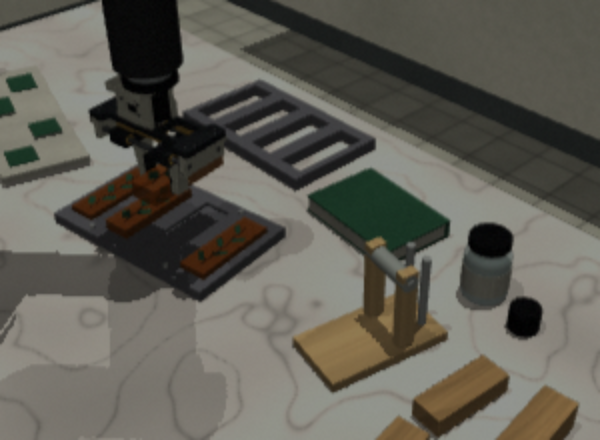

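The casting is held level in the jaws (around (165,180) in the crop); its cavity is empty.

{"method": "jog_arm", "body": {"targets": [{"dx": -92,"dy": 313,"dz": 10,"rx": 0,"ry": 0,"rz": 0.374,"gripper": 1},{"dx": -92,"dy": 313,"dz": 10,"rx": 0,"ry": 0,"rz": 0.374,"gripper": 1},{"dx": -92,"dy": 313,"dz": 10,"rx": 0,"ry": 0,"rz": 0.374,"gripper": 1},{"dx": -92,"dy": 313,"dz": 10,"rx": 0,"ry": 0,"rz": 0.374,"gripper": 1},{"dx": -92,"dy": 313,"dz": 10,"rx": 0,"ry": 0,"rz": 0.374,"gripper": 1},{"dx": -92,"dy": 313,"dz": 10,"rx": 0,"ry": 0,"rz": 0.374,"gripper": 1},{"dx": -92,"dy": 313,"dz": 10,"rx": 0,"ry": 0,"rz": 0.374,"gripper": 1},{"dx": -92,"dy": 313,"dz": 10,"rx": 0,"ry": 0,"rz": 0.374,"gripper": 1}]}}

```text
t: 4.87
eef_pos: [0.4636, -0.1134, 0.1298]
ee_rot: [3.141, 0.002, -0.21]
force: [1.2, 0.2, -2.0]
width: 0.0455
gripper_force: 45.0
```

{"method": "jog_arm", "body": {"targets": [{"dx": 0,"dy": 0,"dz": 15,"rx": 0,"ry": 0,"rz": 0,"gripper": 1},{"dx": 0,"dy": 0,"dz": 35,"rx": 0,"ry": 0,"rz": 0,"gripper": 1},{"dx": 0,"dy": 0,"dz": 55,"rx": 0,"ry": 0,"rz": 0,"gripper": 1},{"dx": 0,"dy": 0,"dz": 70,"rx": 0,"ry": 0,"rz": 0,"gripper": 1},{"dx": 0,"dy": 0,"dz": 70,"rx": 0,"ry": 0,"rz": 0,"gripper": 1},{"dx": 0,"dy": 0,"dz": 70,"rx": 0,"ry": 0,"rz": 0,"gripper": 1},{"dx": 0,"dy": 0,"dz": 70,"rx": 0,"ry": 0,"rz": 0,"gripper": 1},{"dx": 0,"dy": 0,"dz": 70,"rx": 0,"ry": 0,"rz": 0,"gripper": 1}]}}

```text
t: 5.53
eef_pos: [0.466, -0.1109, 0.0618]
ee_rot: [-3.141, -0.001, -0.209]
force: [0.1, -0.2, -2.2]
width: 0.0458
gripper_force: 45.0
```

```bash
python3 - <<'E'
from h import *
s=car(-.112);e=car(-.033)
plan([[(*s,.052,CY)],[(*e,.052,CY),(*e,.044,CY)]])
plan([[(*e,.052,CY),(*e,.044,CY)]])
E
```

```text
t 5.5 pos [ 0.466  -0.1109  0.0618] rot [-3.141e+00 -1.000e-03 -2.090e-01] F [ 0.1 -0.2 -2.2] w 0.0458 gf 45.0
  d [-1.9  1.2  9.8] rz 0.001 rows 0.2;
  d [79.  0. -0.] rz -0.000 rows 1.9;  d [79.  0.  8.] rz -0.000 rows 0.2;
t 5.5 pos [ 0.466  -0.1109  0.0618] rot [-3.141e+00 -1.000e-03 -2.090e-01] F [ 0.1 -0.2 -2.2] w 0.0458 gf 45.0
  d [77.1  1.2  9.8] rz 0.001 rows 1.9;  d [77.1  1.2 17.8] rz 0.001 rows 0.2;
```

{"method": "jog_arm", "body": {"targets": [{"dx": 10,"dy": 1,"dz": 9,"rx": 0,"ry": 0,"rz": 0,"gripper": 1},{"dx": 25,"dy": 1,"dz": 10,"rx": 0,"ry": 0,"rz": 0,"gripper": 1},{"dx": 40,"dy": 1,"dz": 10,"rx": 0,"ry": 0,"rz": 0,"gripper": 1},{"dx": 55,"dy": 1,"dz": 10,"rx": 0,"ry": 0,"rz": 0,"gripper": 1},{"dx": 68,"dy": 1,"dz": 10,"rx": 0,"ry": 0,"rz": 0,"gripper": 1},{"dx": 75,"dy": 1,"dz": 10,"rx": 0,"ry": 0,"rz": 0,"gripper": 1},{"dx": 77,"dy": 1,"dz": 12,"rx": 0,"ry": 0,"rz": 0,"gripper": 1},{"dx": 77,"dy": 1,"dz": 14,"rx": 0,"ry": 0,"rz": 0,"gripper": 1}]}}

```text
t: 6.2
eef_pos: [0.5407, -0.128, 0.0473]
ee_rot: [-3.141, -0.001, -0.21]
force: [-0.1, 0.2, -1.4]
width: 0.0453
gripper_force: 45.0
```

{"method": "jog_arm", "body": {"targets": [{"dx": 0,"dy": 0,"dz": 1,"rx": 0,"ry": 0,"rz": 0,"gripper": 1},{"dx": 0,"dy": 0,"dz": 2,"rx": 0,"ry": 0,"rz": 0,"gripper": 1},{"dx": 0,"dy": 0,"dz": 3,"rx": 0,"ry": 0,"rz": 0,"gripper": 1},{"dx": 0,"dy": 0,"dz": 3,"rx": 0,"ry": 0,"rz": 0,"gripper": 1},{"dx": 0,"dy": 0,"dz": 3,"rx": 0,"ry": 0,"rz": 0,"gripper": 1},{"dx": 0,"dy": 0,"dz": 3,"rx": 0,"ry": 0,"rz": 0,"gripper": 1},{"dx": 0,"dy": 0,"dz": 3,"rx": 0,"ry": 0,"rz": 0,"gripper": 1},{"dx": 0,"dy": 0,"dz": 3,"rx": 0,"ry": 0,"rz": 0,"gripper": 1}]}}

```text
t: 6.87
eef_pos: [0.5405, -0.1281, 0.0441]
ee_rot: [-3.142, -0.0, -0.21]
force: [-0.3, -0.3, -2.3]
width: 0.0459
gripper_force: 45.0
```

```bash
python3 - <<'E'
from h import *
e=car(-.033)
f=grab('side','s2.png')
cv2.imwrite('pics/s2c.png',cv2.resize(f['frame'][150:310,220:420,::-1],None,fx=3,fy=3))
plan([[(*e,.044,CY)]])
E
```

```text
t 6.9 pos [ 0.5404 -0.1281  0.0441] rot [-3.142  0.    -0.21 ] F [-0.4  0.3 -1.5] w 0.0456 gf 45.0
  d [ 0.8 -0.1  0.1] rz 0.000 rows 0.0;
```

View pics/s2c.png

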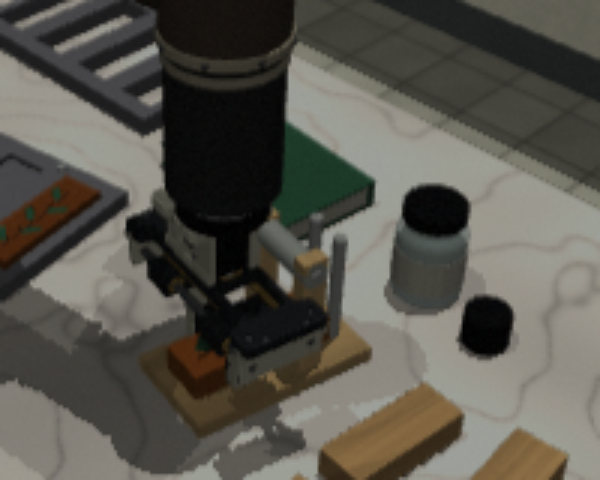

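The casting sits in the frame under the bar (crop (195,365)), with no contact yet. Pressing it lightly down and toward the pins, then releasing and retreating.

{"method": "jog_arm", "body": {"targets": [{"dx": 1,"dy": 0,"dz": 0.5,"rx": 0,"ry": 0,"rz": 0,"gripper": 1},{"dx": 2,"dy": 0,"dz": 1,"rx": 0,"ry": 0,"rz": 0,"gripper": 1},{"dx": 2,"dy": 0,"dz": 1,"rx": 0,"ry": 0,"rz": 0,"gripper": 1},{"dx": 2,"dy": 0,"dz": 1,"rx": 0,"ry": 0,"rz": 0,"gripper": 1},{"dx": 2,"dy": 0,"dz": 1,"rx": 0,"ry": 0,"rz": 0,"gripper": 1},{"dx": 2,"dy": 0,"dz": 1,"rx": 0,"ry": 0,"rz": 0,"gripper": 1},{"dx": 2,"dy": 0,"dz": 1,"rx": 0,"ry": 0,"rz": 0,"gripper": 1},{"dx": 2,"dy": 0,"dz": 1,"rx": 0,"ry": 0,"rz": 0,"gripper": 1}]}}

```text
t: 7.58
eef_pos: [0.5406, -0.1281, 0.044]
ee_rot: [3.141, 0.003, -0.21]
force: [-10.5, 6.0, 16.5]
width: 0.0455
gripper_force: 45.0
```

{"method": "jog_arm", "body": {"targets": [{"dx": 0,"dy": 0,"dz": 0,"rx": 0,"ry": 0,"rz": 0,"gripper": 0.3},{"dx": 0,"dy": 0,"dz": 0,"rx": 0,"ry": 0,"rz": 0,"gripper": 0.3},{"dx": 0,"dy": 0,"dz": 0,"rx": 0,"ry": 0,"rz": 0,"gripper": 0.3},{"dx": -10,"dy": 0,"dz": -10,"rx": 0,"ry": 0,"rz": 0,"gripper": 0.3},{"dx": -25,"dy": 0,"dz": -40,"rx": 0,"ry": 0,"rz": 0,"gripper": 0.3},{"dx": -35,"dy": 0,"dz": -75,"rx": 0,"ry": 0,"rz": 0,"gripper": 0.3},{"dx": -35,"dy": 0,"dz": -105,"rx": 0,"ry": 0,"rz": 0,"gripper": 0.3},{"dx": -35,"dy": 0,"dz": -105,"rx": 0,"ry": 0,"rz": 0,"gripper": 0.3}]}}

```text
t: 8.25
eef_pos: [0.5115, -0.1213, 0.1543]
ee_rot: [-3.14, -0.01, -0.208]
force: [0.9, 0.5, 0.6]
width: 0.0611
gripper_force: 0.0
```

```bash
cat >> h.py <<'E'
def stack():
    f=grab('top');W=pts(f);hsv=cv2.cvtColor(f['frame'],cv2.COLOR_RGB2HSV);m=np.zeros(W.shape[:2],bool)
    m[195:280,300:375]=((hsv[...,0]<15)&(hsv[...,1]>155)&(W[...,2]>.02))[195:280,300:375]
    for c,ce in comps(m,100):
        r=rect(W,c);d=r[:2]-CO;u=np.array([np.cos(CY),np.sin(CY)])
        p=W[c][:,:2]-CO;p=p@u
        print('stack n',c.sum(),'rect',r.tolist(),'carrier x span',np.round(np.nanpercentile(p,[1,99]),4),'y %.4f'%(u[0]*d[1]-u[1]*d[0]),'z',np.round(np.nanpercentile(W[c][:,2],[10,50,90]),4))
E
python3 - <<'E'
from h import *
stack()
g=off((.524,.2975),.168,-.032)
plan([[(*g,.145,.168)],[(*g,.041,.168)]])
E
```

```text
stack n 130 rect [0.5794, -0.136, 1.3656, 0.0456, 0.0373, 0.0411] carrier x span [-0.0118  0.0244] y 0.0003 z [0.0379 0.0411 0.0437]
t 8.3 pos [ 0.5105 -0.1211  0.1517] rot [-3.14  -0.007 -0.209] F [-0.4 -0.4 -0.5] w 0.0612 gf 0.0
  d [-103.5 -400.5    6.7] rz -0.377 rows 9.9;
  d [  0.   0. 104.] rz -0.000 rows 2.5;
```

{"method": "jog_arm", "body": {"targets": [{"dx": -52,"dy": -200,"dz": 3,"rx": 0,"ry": 0,"rz": -0.377,"gripper": 0.32},{"dx": -52,"dy": -200,"dz": 3,"rx": 0,"ry": 0,"rz": -0.377,"gripper": 0.32},{"dx": -52,"dy": -200,"dz": 3,"rx": 0,"ry": 0,"rz": -0.377,"gripper": 0.32},{"dx": -52,"dy": -200,"dz": 3,"rx": 0,"ry": 0,"rz": -0.377,"gripper": 0.32},{"dx": -52,"dy": -200,"dz": 3,"rx": 0,"ry": 0,"rz": -0.377,"gripper": 0.32},{"dx": -52,"dy": -200,"dz": 3,"rx": 0,"ry": 0,"rz": -0.377,"gripper": 0.32},{"dx": -52,"dy": -200,"dz": 3,"rx": 0,"ry": 0,"rz": -0.377,"gripper": 0.32},{"dx": -52,"dy": -200,"dz": 3,"rx": 0,"ry": 0,"rz": -0.377,"gripper": 0.32}]}}

```text
t: 8.97
eef_pos: [0.4986, 0.0853, 0.1443]
ee_rot: [3.141, 0.001, 0.168]
force: [0.5, -0.7, -0.8]
width: 0.0598
gripper_force: 0.0
```

{"method": "jog_arm", "body": {"targets": [{"dx": 26,"dy": -205,"dz": 3,"rx": 0,"ry": 0,"rz": 0,"gripper": 0.32},{"dx": 26,"dy": -205,"dz": 3,"rx": 0,"ry": 0,"rz": 0,"gripper": 0.32},{"dx": 26,"dy": -205,"dz": 3,"rx": 0,"ry": 0,"rz": 0,"gripper": 0.32},{"dx": 26,"dy": -205,"dz": 3,"rx": 0,"ry": 0,"rz": 0,"gripper": 0.32},{"dx": 26,"dy": -205,"dz": 3,"rx": 0,"ry": 0,"rz": 0,"gripper": 0.32},{"dx": 26,"dy": -205,"dz": 20,"rx": 0,"ry": 0,"rz": 0,"gripper": 0.32},{"dx": 26,"dy": -205,"dz": 40,"rx": 0,"ry": 0,"rz": 0,"gripper": 0.32},{"dx": 26,"dy": -205,"dz": 40,"rx": 0,"ry": 0,"rz": 0,"gripper": 0.32}]}}

```text
t: 9.63
eef_pos: [0.489, 0.2893, 0.1011]
ee_rot: [3.138, 0.006, 0.165]
force: [-0.9, -1.0, -0.7]
width: 0.0594
gripper_force: 0.0
```

{"method": "jog_arm", "body": {"targets": [{"dx": 0,"dy": 0,"dz": 10,"rx": 0,"ry": 0,"rz": 0,"gripper": 0.32},{"dx": 0,"dy": 0,"dz": 20,"rx": 0,"ry": 0,"rz": 0,"gripper": 0.32},{"dx": 0,"dy": 0,"dz": 30,"rx": 0,"ry": 0,"rz": 0,"gripper": 0.32},{"dx": 0,"dy": 0,"dz": 35,"rx": 0,"ry": 0,"rz": 0,"gripper": 0.32},{"dx": 0,"dy": 0,"dz": 35,"rx": 0,"ry": 0,"rz": 0,"gripper": 0.32},{"dx": 0,"dy": 0,"dz": 35,"rx": 0,"ry": 0,"rz": 0,"gripper": 0.32},{"dx": 0,"dy": 0,"dz": 35,"rx": 0,"ry": 0,"rz": 0,"gripper": 0.32},{"dx": 0,"dy": 0,"dz": 35,"rx": 0,"ry": 0,"rz": 0,"gripper": 0.32}]}}

```text
t: 10.3
eef_pos: [0.4908, 0.292, 0.0707]
ee_rot: [-3.141, -0.001, 0.167]
force: [0.7, -0.1, 0.6]
width: 0.0596
gripper_force: 0.0
```

```bash
python3 - <<'E'
from h import *
g=off((.524,.2975),.168,-.032)
plan([[(*g,.041,.168)]])
E
```

```text
t 10.3 pos [0.4908 0.292  0.0707] rot [-3.141e+00 -1.000e-03  1.670e-01] F [ 0.7 -0.1  0.6] w 0.0596 gf 0.0
  d [ 1.6  0.2 29.7] rz -0.001 rows 0.7;
```

{"method": "jog_arm", "body": {"targets": [{"dx": 1.5,"dy": 0,"dz": 12,"rx": 0,"ry": 0,"rz": 0,"gripper": 0.32},{"dx": 1.5,"dy": 0,"dz": 22,"rx": 0,"ry": 0,"rz": 0,"gripper": 0.32},{"dx": 1.5,"dy": 0,"dz": 29.5,"rx": 0,"ry": 0,"rz": 0,"gripper": 0.32},{"dx": 1.5,"dy": 0,"dz": 29.5,"rx": 0,"ry": 0,"rz": 0,"gripper": 0.32},{"dx": 1.5,"dy": 0,"dz": 29.5,"rx": 0,"ry": 0,"rz": 0,"gripper": 0.32},{"dx": 1.5,"dy": 0,"dz": 29.5,"rx": 0,"ry": 0,"rz": 0,"gripper": 1},{"dx": 1.5,"dy": 0,"dz": 29.5,"rx": 0,"ry": 0,"rz": 0,"gripper": 1},{"dx": 1.5,"dy": 0,"dz": 29.5,"rx": 0,"ry": 0,"rz": 0,"gripper": 1}]}}

```text
t: 10.97
eef_pos: [0.4919, 0.2919, 0.0404]
ee_rot: [3.141, 0.0, 0.167]
force: [0.5, 0.3, -0.4]
width: 0.0454
gripper_force: 45.0
```

{"method": "jog_arm", "body": {"targets": [{"dx": 0,"dy": 0,"dz": 0,"rx": 0,"ry": 0,"rz": 0,"gripper": 1},{"dx": 0,"dy": 0,"dz": 0,"rx": 0,"ry": 0,"rz": 0,"gripper": 1},{"dx": 0,"dy": 0,"dz": 0,"rx": 0,"ry": 0,"rz": 0,"gripper": 1},{"dx": 0,"dy": 0,"dz": -15,"rx": 0,"ry": 0,"rz": 0,"gripper": 1},{"dx": 0,"dy": 0,"dz": -40,"rx": 0,"ry": 0,"rz": 0,"gripper": 1},{"dx": 0,"dy": 0,"dz": -70,"rx": 0,"ry": 0,"rz": 0,"gripper": 1},{"dx": 0,"dy": 0,"dz": -100,"rx": 0,"ry": 0,"rz": 0,"gripper": 1},{"dx": 0,"dy": 0,"dz": -100,"rx": 0,"ry": 0,"rz": 0,"gripper": 1}]}}

```text
t: 11.63
eef_pos: [0.4944, 0.2939, 0.1465]
ee_rot: [-3.137, -0.008, 0.168]
force: [1.2, 0.9, -0.9]
width: 0.0454
gripper_force: 45.0
```

```bash
python3 - <<'E'
from h import *
s=car(-.112);m=(np.array(arm.get_state()['eef_pos'])[:2]+s)/2
plan([[(*m,.13,CY)],[(*s,.13,CY)]])
E
```

```text
t 11.6 pos [0.4944 0.2939 0.1465] rot [-3.137 -0.008  0.168] F [ 1.2  0.9 -0.9] w 0.0454 gf 45.0
  d [-49.  197.4  16.5] rz 0.378 rows 4.9;
  d [ 27.4 201.5  -0. ] rz -0.000 rows 4.9;
```

{"method": "jog_arm", "body": {"targets": [{"dx": -47,"dy": 197,"dz": 8,"rx": 0,"ry": 0,"rz": 0.378,"gripper": 1},{"dx": -47,"dy": 197,"dz": 8,"rx": 0,"ry": 0,"rz": 0.378,"gripper": 1},{"dx": -47,"dy": 197,"dz": 8,"rx": 0,"ry": 0,"rz": 0.378,"gripper": 1},{"dx": -47,"dy": 197,"dz": 8,"rx": 0,"ry": 0,"rz": 0.378,"gripper": 1},{"dx": -47,"dy": 197,"dz": 8,"rx": 0,"ry": 0,"rz": 0.378,"gripper": 1},{"dx": -47,"dy": 197,"dz": 8,"rx": 0,"ry": 0,"rz": 0.378,"gripper": 1},{"dx": -47,"dy": 197,"dz": 8,"rx": 0,"ry": 0,"rz": 0.378,"gripper": 1},{"dx": -47,"dy": 197,"dz": 8,"rx": 0,"ry": 0,"rz": 0.378,"gripper": 1}]}}

```text
t: 12.3
eef_pos: [0.4786, 0.0898, 0.1327]
ee_rot: [-3.141, -0.0, -0.212]
force: [0.4, 0.1, -0.5]
width: 0.0458
gripper_force: 45.0
```

{"method": "jog_arm", "body": {"targets": [{"dx": 27,"dy": 201,"dz": 0,"rx": 0,"ry": 0,"rz": 0,"gripper": 1},{"dx": 27,"dy": 201,"dz": 0,"rx": 0,"ry": 0,"rz": 0,"gripper": 1},{"dx": 27,"dy": 201,"dz": 0,"rx": 0,"ry": 0,"rz": 0,"gripper": 1},{"dx": 27,"dy": 201,"dz": 0,"rx": 0,"ry": 0,"rz": 0,"gripper": 1},{"dx": 27,"dy": 201,"dz": 0,"rx": 0,"ry": 0,"rz": 0,"gripper": 1},{"dx": 27,"dy": 201,"dz": 20,"rx": 0,"ry": 0,"rz": 0,"gripper": 1},{"dx": 27,"dy": 201,"dz": 40,"rx": 0,"ry": 0,"rz": 0,"gripper": 1},{"dx": 27,"dy": 201,"dz": 40,"rx": 0,"ry": 0,"rz": 0,"gripper": 1}]}}

```text
t: 12.97
eef_pos: [0.4611, -0.1123, 0.0896]
ee_rot: [3.14, 0.005, -0.212]
force: [-0.5, -0.2, -1.4]
width: 0.0454
gripper_force: 45.0
```

{"method": "jog_arm", "body": {"targets": [{"dx": 0,"dy": 0,"dz": 0,"rx": 0,"ry": 0,"rz": 0,"gripper": 1},{"dx": 0,"dy": 0,"dz": 0,"rx": 0,"ry": 0,"rz": 0,"gripper": 1},{"dx": 0,"dy": 0,"dz": 0,"rx": 0,"ry": 0,"rz": 0,"gripper": 1},{"dx": 0,"dy": 0,"dz": 0,"rx": 0,"ry": 0,"rz": 0,"gripper": 1},{"dx": 0,"dy": 0,"dz": 0,"rx": 0,"ry": 0,"rz": 0,"gripper": 1},{"dx": 0,"dy": 0,"dz": 0,"rx": 0,"ry": 0,"rz": 0,"gripper": 1},{"dx": 0,"dy": 0,"dz": 0,"rx": 0,"ry": 0,"rz": 0,"gripper": 1},{"dx": 0,"dy": 0,"dz": 0,"rx": 0,"ry": 0,"rz": 0,"gripper": 1}]}}

```text
t: 13.63
eef_pos: [0.4628, -0.1123, 0.0928]
ee_rot: [-3.141, -0.0, -0.211]
force: [0.2, 1.4, -1.6]
width: 0.0458
gripper_force: 45.0
```

```bash
python3 - <<'E'
from h import *
e=car(-.033)
plan([[(*car(-.112),.079,CY),(*e,.079,CY),(*e,.070,CY)]])
E
```

```text
t 13.6 pos [ 0.4628 -0.1123  0.0928] rot [-3.141 -0.    -0.211] F [ 0.2  1.4 -1.6] w 0.0458 gf 45.0
  d [ 1.  -0.8 13.8] rz -0.001 rows 0.3;  d [80.  -0.9 13.8] rz -0.001 rows 1.9;  d [80.  -0.9 22.8] rz -0.001 rows 0.2;
```

{"method": "jog_arm", "body": {"targets": [{"dx": 2,"dy": -1,"dz": 12,"rx": 0,"ry": 0,"rz": 0,"gripper": 1},{"dx": 15,"dy": -1,"dz": 14,"rx": 0,"ry": 0,"rz": 0,"gripper": 1},{"dx": 32,"dy": -1,"dz": 14,"rx": 0,"ry": 0,"rz": 0,"gripper": 1},{"dx": 50,"dy": -1,"dz": 14,"rx": 0,"ry": 0,"rz": 0,"gripper": 1},{"dx": 66,"dy": -1,"dz": 14,"rx": 0,"ry": 0,"rz": 0,"gripper": 1},{"dx": 76,"dy": -1,"dz": 14,"rx": 0,"ry": 0,"rz": 0,"gripper": 1},{"dx": 80,"dy": -1,"dz": 16,"rx": 0,"ry": 0,"rz": 0,"gripper": 1},{"dx": 80,"dy": -1,"dz": 19,"rx": 0,"ry": 0,"rz": 0,"gripper": 1}]}}

```text
t: 14.3
eef_pos: [0.5408, -0.1282, 0.073]
ee_rot: [3.141, 0.001, -0.211]
force: [0.6, -0.5, -1.1]
width: 0.0457
gripper_force: 45.0
```

{"method": "jog_arm", "body": {"targets": [{"dx": 0,"dy": 0,"dz": 2,"rx": 0,"ry": 0,"rz": 0,"gripper": 1},{"dx": 0,"dy": 0,"dz": 4,"rx": 0,"ry": 0,"rz": 0,"gripper": 1},{"dx": 1,"dy": 0,"dz": 4.5,"rx": 0,"ry": 0,"rz": 0,"gripper": 1},{"dx": 2,"dy": 0,"dz": 4.5,"rx": 0,"ry": 0,"rz": 0,"gripper": 1},{"dx": 2,"dy": 0,"dz": 4.5,"rx": 0,"ry": 0,"rz": 0,"gripper": 1},{"dx": 2,"dy": 0,"dz": 4.5,"rx": 0,"ry": 0,"rz": 0,"gripper": 1},{"dx": 2,"dy": 0,"dz": 4.5,"rx": 0,"ry": 0,"rz": 0,"gripper": 1},{"dx": 2,"dy": 0,"dz": 4.5,"rx": 0,"ry": 0,"rz": 0,"gripper": 1}]}}

```text
t: 14.97
eef_pos: [0.541, -0.1282, 0.0694]
ee_rot: [3.141, 0.003, -0.211]
force: [-7.2, 3.7, 7.9]
width: 0.0457
gripper_force: 45.0
```

{"method": "jog_arm", "body": {"targets": [{"dx": 0,"dy": 0,"dz": 0,"rx": 0,"ry": 0,"rz": 0,"gripper": 0.3},{"dx": 0,"dy": 0,"dz": 0,"rx": 0,"ry": 0,"rz": 0,"gripper": 0.3},{"dx": 0,"dy": 0,"dz": 0,"rx": 0,"ry": 0,"rz": 0,"gripper": 0.3},{"dx": -10,"dy": 0,"dz": -10,"rx": 0,"ry": 0,"rz": 0,"gripper": 0.3},{"dx": -25,"dy": 0,"dz": -40,"rx": 0,"ry": 0,"rz": 0,"gripper": 0.3},{"dx": -35,"dy": 0,"dz": -70,"rx": 0,"ry": 0,"rz": 0,"gripper": 0.3},{"dx": -35,"dy": 0,"dz": -80,"rx": 0,"ry": 0,"rz": 0,"gripper": 0.3},{"dx": -35,"dy": 0,"dz": -80,"rx": 0,"ry": 0,"rz": 0,"gripper": 0.3}]}}

```text
t: 15.63
eef_pos: [0.5108, -0.1211, 0.1526]
ee_rot: [-3.14, -0.007, -0.21]
force: [0.8, 0.9, 0.2]
width: 0.0615
gripper_force: 0.0
```

```bash
python3 - <<'E'
from h import *
stack()
g=off((.5501,.1398),.165,-.032)
plan([[(*g,.145,.165)],[(*g,.041,.165)]])
E
```

```text
stack n 126 rect [0.6323, -0.1469, 1.3637, 0.0456, 0.0172, 0.0605] carrier x span [0.0519 0.0686] y 0.0006 z [0.0577 0.0605 0.0633]
stack n 156 rect [0.581, -0.1225, -1.2993, 0.0894, 0.039, 0.0607] carrier x span [-0.0275  0.0237] y 0.0138 z [0.0572 0.0607 0.0638]
t 15.7 pos [ 0.5101 -0.121   0.1507] rot [-3.14  -0.004 -0.21 ] F [-0.5  0.5  0. ] w 0.0608 gf 0.0
  d [ -45.1 -251.7    5.7] rz -0.375 rows 6.1;
  d [  0.   0. 104.] rz -0.000 rows 2.5;
```

{"method": "jog_arm", "body": {"targets": [{"dx": -45,"dy": -251,"dz": 4,"rx": 0,"ry": 0,"rz": -0.375,"gripper": 0.32},{"dx": -45,"dy": -251,"dz": 4,"rx": 0,"ry": 0,"rz": -0.375,"gripper": 0.32},{"dx": -45,"dy": -251,"dz": 4,"rx": 0,"ry": 0,"rz": -0.375,"gripper": 0.32},{"dx": -45,"dy": -251,"dz": 4,"rx": 0,"ry": 0,"rz": -0.375,"gripper": 0.32},{"dx": -45,"dy": -251,"dz": 4,"rx": 0,"ry": 0,"rz": -0.375,"gripper": 0.32},{"dx": -45,"dy": -251,"dz": 4,"rx": 0,"ry": 0,"rz": -0.375,"gripper": 0.32},{"dx": -45,"dy": -251,"dz": 4,"rx": 0,"ry": 0,"rz": -0.375,"gripper": 0.32},{"dx": -45,"dy": -251,"dz": 20,"rx": 0,"ry": 0,"rz": -0.375,"gripper": 0.32}]}}

```text
t: 16.35
eef_pos: [0.5191, 0.1373, 0.1299]
ee_rot: [-3.141, -0.004, 0.169]
force: [0.4, -0.4, 0.7]
width: 0.0593
gripper_force: 0.0
```

{"method": "jog_arm", "body": {"targets": [{"dx": 0,"dy": 0,"dz": 20,"rx": 0,"ry": 0,"rz": 0,"gripper": 0.32},{"dx": 0,"dy": 0,"dz": 40,"rx": 0,"ry": 0,"rz": 0,"gripper": 0.32},{"dx": 0,"dy": 0,"dz": 55,"rx": 0,"ry": 0,"rz": 0,"gripper": 0.32},{"dx": 0,"dy": 0,"dz": 60,"rx": 0,"ry": 0,"rz": 0,"gripper": 0.32},{"dx": 0,"dy": 0,"dz": 60,"rx": 0,"ry": 0,"rz": 0,"gripper": 0.32},{"dx": 0,"dy": 0,"dz": 60,"rx": 0,"ry": 0,"rz": 0,"gripper": 0.32},{"dx": 0,"dy": 0,"dz": 60,"rx": 0,"ry": 0,"rz": 0,"gripper": 0.32},{"dx": 0,"dy": 0,"dz": 60,"rx": 0,"ry": 0,"rz": 0,"gripper": 0.32}]}}

```text
t: 17.02
eef_pos: [0.5181, 0.134, 0.0699]
ee_rot: [-3.141, -0.002, 0.164]
force: [0.1, -0.3, -0.1]
width: 0.0595
gripper_force: 0.0
```

```bash
python3 - <<'E'
from h import *
g=off((.5501,.1398),.165,-.032)
plan([[(*g,.0405,.165)]])
E
```

```text
t 17.0 pos [0.5181 0.134  0.0699] rot [-3.141e+00 -2.000e-03  1.640e-01] F [ 0.1 -0.3 -0.1] w 0.0595 gf 0.0
  d [ 0.5 -0.5 29.4] rz -0.001 rows 0.7;
```

{"method": "jog_arm", "body": {"targets": [{"dx": 0.5,"dy": -0.5,"dz": 12,"rx": 0,"ry": 0,"rz": 0,"gripper": 0.32},{"dx": 0.5,"dy": -0.5,"dz": 22,"rx": 0,"ry": 0,"rz": 0,"gripper": 0.32},{"dx": 0.5,"dy": -0.5,"dz": 29.5,"rx": 0,"ry": 0,"rz": 0,"gripper": 0.32},{"dx": 0.5,"dy": -0.5,"dz": 29.5,"rx": 0,"ry": 0,"rz": 0,"gripper": 0.32},{"dx": 0.5,"dy": -0.5,"dz": 29.5,"rx": 0,"ry": 0,"rz": 0,"gripper": 0.32},{"dx": 0.5,"dy": -0.5,"dz": 29.5,"rx": 0,"ry": 0,"rz": 0,"gripper": 1},{"dx": 0.5,"dy": -0.5,"dz": 29.5,"rx": 0,"ry": 0,"rz": 0,"gripper": 1},{"dx": 0.5,"dy": -0.5,"dz": 29.5,"rx": 0,"ry": 0,"rz": 0,"gripper": 1}]}}

```text
t: 17.68
eef_pos: [0.5186, 0.1344, 0.0403]
ee_rot: [-3.141, -0.001, 0.165]
force: [0.8, -1.1, 7.1]
width: 0.0452
gripper_force: 45.5
```

{"method": "jog_arm", "body": {"targets": [{"dx": 0,"dy": 0,"dz": 0,"rx": 0,"ry": 0,"rz": 0,"gripper": 1},{"dx": 0,"dy": 0,"dz": 0,"rx": 0,"ry": 0,"rz": 0,"gripper": 1},{"dx": 0,"dy": 0,"dz": 0,"rx": 0,"ry": 0,"rz": 0,"gripper": 1},{"dx": 0,"dy": 0,"dz": -15,"rx": 0,"ry": 0,"rz": 0,"gripper": 1},{"dx": 0,"dy": 0,"dz": -40,"rx": 0,"ry": 0,"rz": 0,"gripper": 1},{"dx": 0,"dy": 0,"dz": -70,"rx": 0,"ry": 0,"rz": 0,"gripper": 1},{"dx": 0,"dy": 0,"dz": -100,"rx": 0,"ry": 0,"rz": 0,"gripper": 1},{"dx": 0,"dy": 0,"dz": -100,"rx": 0,"ry": 0,"rz": 0,"gripper": 1}]}}

```text
t: 18.35
eef_pos: [0.5207, 0.1356, 0.1451]
ee_rot: [-3.139, -0.008, 0.165]
force: [1.6, 0.5, -1.7]
width: 0.0452
gripper_force: 45.0
```

{"method": "jog_arm", "body": {"targets": [{"dx": -94,"dy": 234,"dz": 20,"rx": 0,"ry": 0,"rz": 0.375,"gripper": 1},{"dx": -94,"dy": 234,"dz": 20,"rx": 0,"ry": 0,"rz": 0.375,"gripper": 1},{"dx": -94,"dy": 234,"dz": 20,"rx": 0,"ry": 0,"rz": 0.375,"gripper": 1},{"dx": -94,"dy": 234,"dz": 20,"rx": 0,"ry": 0,"rz": 0.375,"gripper": 1},{"dx": -94,"dy": 234,"dz": 20,"rx": 0,"ry": 0,"rz": 0.375,"gripper": 1},{"dx": -94,"dy": 234,"dz": 20,"rx": 0,"ry": 0,"rz": 0.375,"gripper": 1},{"dx": -94,"dy": 234,"dz": 20,"rx": 0,"ry": 0,"rz": 0.375,"gripper": 1},{"dx": -94,"dy": 234,"dz": 20,"rx": 0,"ry": 0,"rz": 0.375,"gripper": 1}]}}

```text
t: 19.02
eef_pos: [0.4621, -0.1141, 0.119]
ee_rot: [3.141, 0.001, -0.215]
force: [0.9, -0.3, -1.1]
width: 0.0451
gripper_force: 45.0
```

{"method": "jog_arm", "body": {"targets": [{"dx": 0,"dy": 0,"dz": 0,"rx": 0,"ry": 0,"rz": 0,"gripper": 1},{"dx": 0,"dy": 0,"dz": 0,"rx": 0,"ry": 0,"rz": 0,"gripper": 1},{"dx": 0,"dy": 0,"dz": 0,"rx": 0,"ry": 0,"rz": 0,"gripper": 1},{"dx": 0,"dy": 0,"dz": 0,"rx": 0,"ry": 0,"rz": 0,"gripper": 1},{"dx": 0,"dy": 0,"dz": 0,"rx": 0,"ry": 0,"rz": 0,"gripper": 1},{"dx": 0,"dy": 0,"dz": 0,"rx": 0,"ry": 0,"rz": 0,"gripper": 1},{"dx": 0,"dy": 0,"dz": 0,"rx": 0,"ry": 0,"rz": 0,"gripper": 1},{"dx": 0,"dy": 0,"dz": 0,"rx": 0,"ry": 0,"rz": 0,"gripper": 1}]}}

```text
t: 19.68
eef_pos: [0.4634, -0.1117, 0.1196]
ee_rot: [-3.142, -0.0, -0.21]
force: [0.1, -0.6, -0.6]
width: 0.0455
gripper_force: 45.0
```

```bash
python3 - <<'E'
from h import *
e=car(-.033)
f=grab('side');cv2.imwrite('pics/s3c.png',cv2.resize(f['frame'][150:310,220:420,::-1],None,fx=3,fy=3))
plan([[(*car(-.112),.097,CY),(*e,.097,CY),(*e,.089,CY)]])
E
```

```text
t 19.7 pos [ 0.4634 -0.1118  0.1196] rot [-3.142 -0.    -0.211] F [ 0.9  0.2 -1.3] w 0.0452 gf 45.0
  d [ 0.5 -0.3 22.6] rz -0.001 rows 0.5;  d [79.5 -0.3 22.6] rz -0.001 rows 1.9;  d [79.5 -0.3 30.6] rz -0.001 rows 0.2;
```

View pics/s3c.png

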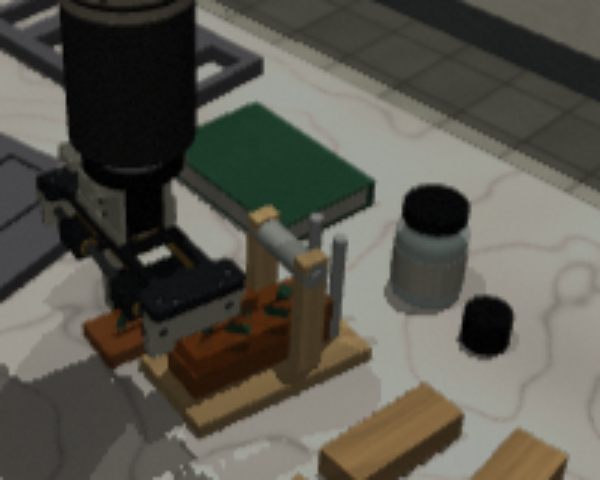

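Two castings are stacked at the pins and the third is held level behind them (crop (110,340)). Inserting.

{"method": "jog_arm", "body": {"targets": [{"dx": 0,"dy": 0,"dz": 18,"rx": 0,"ry": 0,"rz": 0,"gripper": 1},{"dx": 14,"dy": 0,"dz": 22.5,"rx": 0,"ry": 0,"rz": 0,"gripper": 1},{"dx": 32,"dy": 0,"dz": 22.5,"rx": 0,"ry": 0,"rz": 0,"gripper": 1},{"dx": 50,"dy": 0,"dz": 22.5,"rx": 0,"ry": 0,"rz": 0,"gripper": 1},{"dx": 66,"dy": 0,"dz": 22.5,"rx": 0,"ry": 0,"rz": 0,"gripper": 1},{"dx": 76,"dy": 0,"dz": 22.5,"rx": 0,"ry": 0,"rz": 0,"gripper": 1},{"dx": 79,"dy": 0,"dz": 24,"rx": 0,"ry": 0,"rz": 0,"gripper": 1},{"dx": 79,"dy": 0,"dz": 27,"rx": 0,"ry": 0,"rz": 0,"gripper": 1}]}}

```text
t: 20.4
eef_pos: [0.5407, -0.1286, 0.0922]
ee_rot: [3.142, 0.0, -0.211]
force: [-0.5, 0.2, -1.2]
width: 0.0453
gripper_force: 45.0
```

{"method": "jog_arm", "body": {"targets": [{"dx": 0,"dy": 0,"dz": 2,"rx": 0,"ry": 0,"rz": 0,"gripper": 1},{"dx": 0,"dy": 0,"dz": 4,"rx": 0,"ry": 0,"rz": 0,"gripper": 1},{"dx": 1,"dy": 0,"dz": 4.5,"rx": 0,"ry": 0,"rz": 0,"gripper": 1},{"dx": 2,"dy": 0,"dz": 4.5,"rx": 0,"ry": 0,"rz": 0,"gripper": 1},{"dx": 2.5,"dy": 0,"dz": 4.5,"rx": 0,"ry": 0,"rz": 0,"gripper": 1},{"dx": 2.5,"dy": 0,"dz": 4.5,"rx": 0,"ry": 0,"rz": 0,"gripper": 1},{"dx": 2.5,"dy": 0,"dz": 4.5,"rx": 0,"ry": 0,"rz": 0,"gripper": 1},{"dx": 2.5,"dy": 0,"dz": 4.5,"rx": 0,"ry": 0,"rz": 0,"gripper": 1}]}}

```text
t: 21.07
eef_pos: [0.5397, -0.1285, 0.0892]
ee_rot: [3.141, 0.004, -0.211]
force: [-13.0, 6.6, 18.7]
width: 0.045
gripper_force: 45.0
```

{"method": "jog_arm", "body": {"targets": [{"dx": 0,"dy": 0,"dz": 0,"rx": 0,"ry": 0,"rz": 0,"gripper": 0.3},{"dx": 0,"dy": 0,"dz": 0,"rx": 0,"ry": 0,"rz": 0,"gripper": 0.3},{"dx": 0,"dy": 0,"dz": 0,"rx": 0,"ry": 0,"rz": 0,"gripper": 0.3},{"dx": -10,"dy": 0,"dz": -10,"rx": 0,"ry": 0,"rz": 0,"gripper": 0.3},{"dx": -25,"dy": 0,"dz": -35,"rx": 0,"ry": 0,"rz": 0,"gripper": 0.3},{"dx": -35,"dy": 0,"dz": -55,"rx": 0,"ry": 0,"rz": 0,"gripper": 0.3},{"dx": -35,"dy": 0,"dz": -60,"rx": 0,"ry": 0,"rz": 0,"gripper": 0.3},{"dx": -35,"dy": 0,"dz": -60,"rx": 0,"ry": 0,"rz": 0,"gripper": 0.3}]}}

```text
t: 21.73
eef_pos: [0.5097, -0.1215, 0.1499]
ee_rot: [-3.141, -0.004, -0.21]
force: [0.8, -0.4, -0.3]
width: 0.061
gripper_force: 0.0
```

```bash
python3 - <<'E'
from h import *
stack()
g=off((.5105,.3763),.167,-.032);m=(g+np.array(arm.get_state()['eef_pos'])[:2])/2
plan([[(*m,.145,.167)],[(*g,.145,.167),(*g,.10,.167)]])
E
```

```text
stack n 132 rect [0.6311, -0.1473, 1.3285, 0.0464, 0.0175, 0.0745] carrier x span [0.0502 0.0672] y -0.0000 z [0.0722 0.0745 0.0778]
stack n 189 rect [0.5809, -0.1215, -1.2828, 0.0909, 0.038, 0.0749] carrier x span [-0.0326  0.0224] y 0.0147 z [0.0711 0.0749 0.0776]
t 21.8 pos [ 0.5093 -0.1216  0.1486] rot [-3.141e+00 -2.000e-03 -2.110e-01] F [0.7 0.2 0.5] w 0.0612 gf 0.0
  d [ -66.3 -237.7    3.6] rz -0.378 rows 5.9;
  d [  26.  -245.4   -0. ] rz -0.000 rows 5.9;  d [  26.  -245.4   45. ] rz -0.000 rows 1.1;
```

{"method": "jog_arm", "body": {"targets": [{"dx": -66,"dy": -238,"dz": 3,"rx": 0,"ry": 0,"rz": -0.378,"gripper": 0.32},{"dx": -66,"dy": -238,"dz": 3,"rx": 0,"ry": 0,"rz": -0.378,"gripper": 0.32},{"dx": -66,"dy": -238,"dz": 3,"rx": 0,"ry": 0,"rz": -0.378,"gripper": 0.32},{"dx": -66,"dy": -238,"dz": 3,"rx": 0,"ry": 0,"rz": -0.378,"gripper": 0.32},{"dx": -66,"dy": -238,"dz": 3,"rx": 0,"ry": 0,"rz": -0.378,"gripper": 0.32},{"dx": -66,"dy": -238,"dz": 3,"rx": 0,"ry": 0,"rz": -0.378,"gripper": 0.32},{"dx": -66,"dy": -238,"dz": 3,"rx": 0,"ry": 0,"rz": -0.378,"gripper": 0.32},{"dx": -66,"dy": -238,"dz": 3,"rx": 0,"ry": 0,"rz": -0.378,"gripper": 0.32}]}}

```text
t: 22.45
eef_pos: [0.4937, 0.1267, 0.1436]
ee_rot: [3.141, 0.002, 0.171]
force: [-0.8, -0.3, -0.3]
width: 0.0598
gripper_force: 0.0
```

{"method": "jog_arm", "body": {"targets": [{"dx": 26,"dy": -245,"dz": 0,"rx": 0,"ry": 0,"rz": 0,"gripper": 0.32},{"dx": 26,"dy": -245,"dz": 0,"rx": 0,"ry": 0,"rz": 0,"gripper": 0.32},{"dx": 26,"dy": -245,"dz": 0,"rx": 0,"ry": 0,"rz": 0,"gripper": 0.32},{"dx": 26,"dy": -245,"dz": 0,"rx": 0,"ry": 0,"rz": 0,"gripper": 0.32},{"dx": 26,"dy": -245,"dz": 0,"rx": 0,"ry": 0,"rz": 0,"gripper": 0.32},{"dx": 26,"dy": -245,"dz": 0,"rx": 0,"ry": 0,"rz": 0,"gripper": 0.32},{"dx": 26,"dy": -245,"dz": 20,"rx": 0,"ry": 0,"rz": 0,"gripper": 0.32},{"dx": 26,"dy": -245,"dz": 40,"rx": 0,"ry": 0,"rz": 0,"gripper": 0.32}]}}

```text
t: 23.12
eef_pos: [0.4796, 0.3723, 0.104]
ee_rot: [-3.141, -0.001, 0.168]
force: [-0.5, -1.0, -1.1]
width: 0.059
gripper_force: 0.0
```

{"method": "jog_arm", "body": {"targets": [{"dx": 0,"dy": 0,"dz": 10,"rx": 0,"ry": 0,"rz": 0,"gripper": 0.32},{"dx": 0,"dy": 0,"dz": 20,"rx": 0,"ry": 0,"rz": 0,"gripper": 0.32},{"dx": 0,"dy": 0,"dz": 30,"rx": 0,"ry": 0,"rz": 0,"gripper": 0.32},{"dx": 0,"dy": 0,"dz": 35,"rx": 0,"ry": 0,"rz": 0,"gripper": 0.32},{"dx": 0,"dy": 0,"dz": 35,"rx": 0,"ry": 0,"rz": 0,"gripper": 0.32},{"dx": 0,"dy": 0,"dz": 35,"rx": 0,"ry": 0,"rz": 0,"gripper": 0.32},{"dx": 0,"dy": 0,"dz": 35,"rx": 0,"ry": 0,"rz": 0,"gripper": 0.32},{"dx": 0,"dy": 0,"dz": 35,"rx": 0,"ry": 0,"rz": 0,"gripper": 0.32}]}}

```text
t: 23.78
eef_pos: [0.4794, 0.3711, 0.071]
ee_rot: [-3.141, -0.001, 0.167]
force: [-0.9, -0.9, 0.2]
width: 0.0596
gripper_force: 0.0
```

```bash
python3 - <<'E'
from h import *
g=off((.5105,.3763),.167,-.032)
plan([[(*g,.0405,.167)]])
E
```

```text
t 23.8 pos [0.4794 0.3711 0.071 ] rot [-3.141e+00 -1.000e-03  1.670e-01] F [-0.9 -0.9  0.2] w 0.0596 gf 0.0
  d [-0.4  0.1 30.5] rz 0.000 rows 0.7;
```

{"method": "jog_arm", "body": {"targets": [{"dx": -0.5,"dy": 0,"dz": 12,"rx": 0,"ry": 0,"rz": 0,"gripper": 0.32},{"dx": -0.5,"dy": 0,"dz": 22,"rx": 0,"ry": 0,"rz": 0,"gripper": 0.32},{"dx": -0.5,"dy": 0,"dz": 30.5,"rx": 0,"ry": 0,"rz": 0,"gripper": 0.32},{"dx": -0.5,"dy": 0,"dz": 30.5,"rx": 0,"ry": 0,"rz": 0,"gripper": 0.32},{"dx": -0.5,"dy": 0,"dz": 30.5,"rx": 0,"ry": 0,"rz": 0,"gripper": 0.32},{"dx": -0.5,"dy": 0,"dz": 30.5,"rx": 0,"ry": 0,"rz": 0,"gripper": 1},{"dx": -0.5,"dy": 0,"dz": 30.5,"rx": 0,"ry": 0,"rz": 0,"gripper": 1},{"dx": -0.5,"dy": 0,"dz": 30.5,"rx": 0,"ry": 0,"rz": 0,"gripper": 1}]}}

```text
t: 24.45
eef_pos: [0.479, 0.371, 0.0403]
ee_rot: [-3.141, -0.001, 0.168]
force: [-0.1, -2.1, 9.2]
width: 0.0452
gripper_force: 45.6
```

{"method": "jog_arm", "body": {"targets": [{"dx": 0,"dy": 0,"dz": 0,"rx": 0,"ry": 0,"rz": 0,"gripper": 1},{"dx": 0,"dy": 0,"dz": 0,"rx": 0,"ry": 0,"rz": 0,"gripper": 1},{"dx": 0,"dy": 0,"dz": 0,"rx": 0,"ry": 0,"rz": 0,"gripper": 1},{"dx": 0,"dy": 0,"dz": -15,"rx": 0,"ry": 0,"rz": 0,"gripper": 1},{"dx": 0,"dy": 0,"dz": -40,"rx": 0,"ry": 0,"rz": 0,"gripper": 1},{"dx": 0,"dy": 0,"dz": -70,"rx": 0,"ry": 0,"rz": 0,"gripper": 1},{"dx": 0,"dy": 0,"dz": -105,"rx": 0,"ry": 0,"rz": 0,"gripper": 1},{"dx": 0,"dy": 0,"dz": -105,"rx": 0,"ry": 0,"rz": 0,"gripper": 1}]}}

```text
t: 25.12
eef_pos: [0.481, 0.3733, 0.1512]
ee_rot: [-3.136, -0.008, 0.169]
force: [0.6, -0.1, 0.7]
width: 0.0451
gripper_force: 45.0
```

{"method": "jog_arm", "body": {"targets": [{"dx": -48,"dy": 237,"dz": 0,"rx": 0,"ry": 0,"rz": 0.377,"gripper": 1},{"dx": -48,"dy": 237,"dz": 0,"rx": 0,"ry": 0,"rz": 0.377,"gripper": 1},{"dx": -48,"dy": 237,"dz": 0,"rx": 0,"ry": 0,"rz": 0.377,"gripper": 1},{"dx": -48,"dy": 237,"dz": 0,"rx": 0,"ry": 0,"rz": 0.377,"gripper": 1},{"dx": -48,"dy": 237,"dz": 0,"rx": 0,"ry": 0,"rz": 0.377,"gripper": 1},{"dx": -48,"dy": 237,"dz": 0,"rx": 0,"ry": 0,"rz": 0.377,"gripper": 1},{"dx": -48,"dy": 237,"dz": 0,"rx": 0,"ry": 0,"rz": 0.377,"gripper": 1},{"dx": -48,"dy": 237,"dz": 0,"rx": 0,"ry": 0,"rz": 0.377,"gripper": 1}]}}

```text
t: 25.78
eef_pos: [0.4703, 0.1273, 0.1444]
ee_rot: [-3.141, 0.0, -0.213]
force: [-0.1, 0.7, 0.2]
width: 0.0454
gripper_force: 45.0
```

{"method": "jog_arm", "body": {"targets": [{"dx": 43,"dy": 238,"dz": 10,"rx": 0,"ry": 0,"rz": 0,"gripper": 1},{"dx": 43,"dy": 238,"dz": 10,"rx": 0,"ry": 0,"rz": 0,"gripper": 1},{"dx": 43,"dy": 238,"dz": 10,"rx": 0,"ry": 0,"rz": 0,"gripper": 1},{"dx": 43,"dy": 238,"dz": 10,"rx": 0,"ry": 0,"rz": 0,"gripper": 1},{"dx": 43,"dy": 238,"dz": 10,"rx": 0,"ry": 0,"rz": 0,"gripper": 1},{"dx": 43,"dy": 238,"dz": 10,"rx": 0,"ry": 0,"rz": 0,"gripper": 1},{"dx": 43,"dy": 238,"dz": 10,"rx": 0,"ry": 0,"rz": 0,"gripper": 1},{"dx": 43,"dy": 238,"dz": 10,"rx": 0,"ry": 0,"rz": 0,"gripper": 1}]}}

```text
t: 26.45
eef_pos: [0.4633, -0.1137, 0.1341]
ee_rot: [3.141, 0.0, -0.213]
force: [-0.2, 0.5, -0.9]
width: 0.0453
gripper_force: 45.0
```

{"method": "jog_arm", "body": {"targets": [{"dx": 0,"dy": 0,"dz": 0,"rx": 0,"ry": 0,"rz": 0,"gripper": 1},{"dx": 0,"dy": 0,"dz": 0,"rx": 0,"ry": 0,"rz": 0,"gripper": 1},{"dx": 0,"dy": 0,"dz": 0,"rx": 0,"ry": 0,"rz": 0,"gripper": 1},{"dx": 0,"dy": 0,"dz": 0,"rx": 0,"ry": 0,"rz": 0,"gripper": 1},{"dx": 0,"dy": 0,"dz": 0,"rx": 0,"ry": 0,"rz": 0,"gripper": 1},{"dx": 0,"dy": 0,"dz": 0,"rx": 0,"ry": 0,"rz": 0,"gripper": 1},{"dx": 0,"dy": 0,"dz": 0,"rx": 0,"ry": 0,"rz": 0,"gripper": 1},{"dx": 0,"dy": 0,"dz": 0,"rx": 0,"ry": 0,"rz": 0,"gripper": 1}]}}

```text
t: 27.12
eef_pos: [0.4631, -0.1125, 0.1346]
ee_rot: [-3.142, -0.0, -0.209]
force: [-0.3, 0.4, -1.3]
width: 0.0452
gripper_force: 45.0
```

```bash
python3 - <<'E'
from h import *
e=car(-.033)
f=grab('side');cv2.imwrite('pics/s4c.png',cv2.resize(f['frame'][150:310,220:420,::-1],None,fx=3,fy=3))
plan([[(*car(-.112),.110,CY),(*e,.110,CY),(*e,.103,CY)]])
E
```

```text
t 27.2 pos [ 0.4631 -0.1126  0.1346] rot [-3.142 -0.    -0.21 ] F [ 0.1 -0.3 -1.4] w 0.0454 gf 45.0
  d [ 0.6 -1.1 24.6] rz 0.000 rows 0.6;  d [79.6 -1.1 24.6] rz 0.000 rows 1.9;  d [79.6 -1.1 31.6] rz 0.000 rows 0.2;
```

View pics/s4c.png

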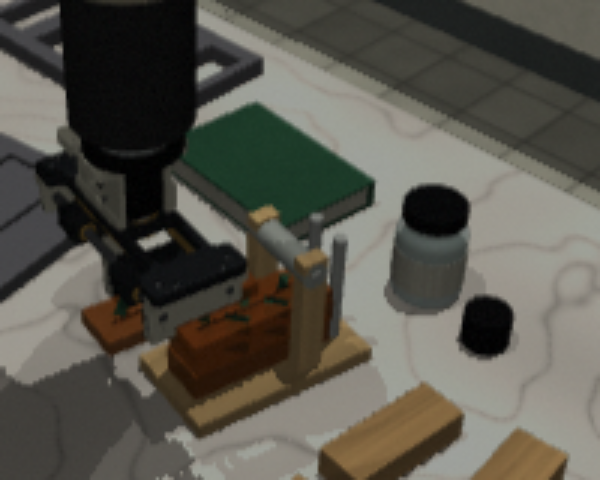

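The fourth casting is level behind the stack of three (crop (110,320)). Inserting.

{"method": "jog_arm", "body": {"targets": [{"dx": 0,"dy": -1,"dz": 20,"rx": 0,"ry": 0,"rz": 0,"gripper": 1},{"dx": 14,"dy": -1,"dz": 24.5,"rx": 0,"ry": 0,"rz": 0,"gripper": 1},{"dx": 32,"dy": -1,"dz": 24.5,"rx": 0,"ry": 0,"rz": 0,"gripper": 1},{"dx": 50,"dy": -1,"dz": 24.5,"rx": 0,"ry": 0,"rz": 0,"gripper": 1},{"dx": 66,"dy": -1,"dz": 24.5,"rx": 0,"ry": 0,"rz": 0,"gripper": 1},{"dx": 76,"dy": -1,"dz": 24.5,"rx": 0,"ry": 0,"rz": 0,"gripper": 1},{"dx": 79,"dy": -1,"dz": 26,"rx": 0,"ry": 0,"rz": 0,"gripper": 1},{"dx": 79,"dy": -1,"dz": 28,"rx": 0,"ry": 0,"rz": 0,"gripper": 1}]}}

```text
t: 27.83
eef_pos: [0.5407, -0.1283, 0.1062]
ee_rot: [3.142, 0.0, -0.21]
force: [0.3, -0.3, -1.0]
width: 0.0454
gripper_force: 45.0
```

{"method": "jog_arm", "body": {"targets": [{"dx": 0,"dy": 0,"dz": 2,"rx": 0,"ry": 0,"rz": 0,"gripper": 1},{"dx": 0,"dy": 0,"dz": 4,"rx": 0,"ry": 0,"rz": 0,"gripper": 1},{"dx": 1,"dy": 0,"dz": 4,"rx": 0,"ry": 0,"rz": 0,"gripper": 1},{"dx": 2,"dy": 0,"dz": 4,"rx": 0,"ry": 0,"rz": 0,"gripper": 1},{"dx": 2.5,"dy": 0,"dz": 4,"rx": 0,"ry": 0,"rz": 0,"gripper": 1},{"dx": 2.5,"dy": 0,"dz": 4,"rx": 0,"ry": 0,"rz": 0,"gripper": 1},{"dx": 2.5,"dy": 0,"dz": 4,"rx": 0,"ry": 0,"rz": 0,"gripper": 1},{"dx": 2.5,"dy": 0,"dz": 4,"rx": 0,"ry": 0,"rz": 0,"gripper": 1}]}}

```text
t: 28.5
eef_pos: [0.5408, -0.1286, 0.1033]
ee_rot: [3.141, 0.002, -0.21]
force: [-6.8, 2.6, 10.5]
width: 0.0453
gripper_force: 45.0
```

{"method": "jog_arm", "body": {"targets": [{"dx": 0,"dy": 0,"dz": 0,"rx": 0,"ry": 0,"rz": 0,"gripper": 0.3},{"dx": 0,"dy": 0,"dz": 0,"rx": 0,"ry": 0,"rz": 0,"gripper": 0.3},{"dx": 0,"dy": 0,"dz": 0,"rx": 0,"ry": 0,"rz": 0,"gripper": 0.3},{"dx": -10,"dy": 0,"dz": -10,"rx": 0,"ry": 0,"rz": 0,"gripper": 0.3},{"dx": -30,"dy": 0,"dz": -35,"rx": 0,"ry": 0,"rz": 0,"gripper": 0.3},{"dx": -60,"dy": 0,"dz": -45,"rx": 0,"ry": 0,"rz": 0,"gripper": 0.3},{"dx": -80,"dy": 0,"dz": -45,"rx": 0,"ry": 0,"rz": 0,"gripper": 0.3},{"dx": -80,"dy": 0,"dz": -45,"rx": 0,"ry": 0,"rz": 0,"gripper": 0.3}]}}

```text
t: 29.17
eef_pos: [0.4614, -0.1117, 0.1482]
ee_rot: [-3.14, -0.0, -0.21]
force: [-0.3, 0.5, -0.7]
width: 0.0613
gripper_force: 0.0
```

```bash
cat >> h.py <<'E'
def blocks(name=None):
    f=grab('top',name);W=pts(f);hsv=cv2.cvtColor(f['frame'],cv2.COLOR_RGB2HSV);X=W[...,2]
    m=(hsv[...,1]>110)&(hsv[...,0]<25)&(X>.008);m[:,:372]=0
    for c,ce in comps(m): print('block px',np.round(ce),rect(W,c).tolist())
E
python3 - <<'E'
from h import *
stack();blocks()
plan([])
E
```

```text
stack n 144 rect [0.6304, -0.1468, 1.3363, 0.0461, 0.0184, 0.0883] carrier x span [0.0491 0.0673] y 0.0003 z [0.085  0.0883 0.0918]
stack n 603 rect [0.5486, -0.1312, -0.2213, 0.0937, 0.0501, 0.0885] carrier x span [-0.0709  0.0206] y -0.0015 z [0.0841 0.0885 0.0915]
block px [438. 231.] [0.5883, -0.3879, 0.0815, 0.1175, 0.048, 0.0417]
block px [397. 233.] [0.5811, -0.2868, -0.0937, 0.1179, 0.047, 0.0298]
block px [396. 285.] [0.4371, -0.2378, -1.4133, 0.1473, 0.1184, 0.0157]
block px [432. 289.] [0.4405, -0.3765, -0.0264, 0.118, 0.0479, 0.0355]
t 29.3 pos [ 0.4646 -0.1119  0.1481] rot [-3.141e+00 -1.000e-03 -2.090e-01] F [ 0.8 -0.   0.9] w 0.0612 gf 0.0
```

```bash
python3 - <<'E'
from h import *
g=off((.4452,-.2877),.1425,-.042)
plan([[(*g,.08,.1425)],[(*g,.027,.1425)]])
E
```

```text
t 29.3 pos [ 0.4646 -0.1119  0.1481] rot [-3.141e+00 -1.000e-03 -2.090e-01] F [ 0.8 -0.   0.9] w 0.0612 gf 0.0
  d [-21.9 190.4  68.1] rz -0.352 rows 4.9;
  d [ 0.  0. 53.] rz -0.000 rows 1.3;
```

{"method": "jog_arm", "body": {"targets": [{"dx": -22,"dy": 190,"dz": 10,"rx": 0,"ry": 0,"rz": -0.352,"gripper": 0.3},{"dx": -22,"dy": 190,"dz": 10,"rx": 0,"ry": 0,"rz": -0.352,"gripper": 0.3},{"dx": -22,"dy": 190,"dz": 10,"rx": 0,"ry": 0,"rz": -0.352,"gripper": 0.3},{"dx": -22,"dy": 190,"dz": 10,"rx": 0,"ry": 0,"rz": -0.352,"gripper": 0.3},{"dx": -22,"dy": 190,"dz": 20,"rx": 0,"ry": 0,"rz": -0.352,"gripper": 0.3},{"dx": -22,"dy": 190,"dz": 50,"rx": 0,"ry": 0,"rz": -0.352,"gripper": 0.3},{"dx": -22,"dy": 190,"dz": 68,"rx": 0,"ry": 0,"rz": -0.352,"gripper": 0.3},{"dx": -22,"dy": 190,"dz": 68,"rx": 0,"ry": 0,"rz": -0.352,"gripper": 0.3}]}}

```text
t: 29.93
eef_pos: [0.4013, -0.2938, 0.0756]
ee_rot: [-3.139, 0.006, 0.139]
force: [-1.4, 0.5, 0.5]
width: 0.0614
gripper_force: 0.0
```

{"method": "jog_arm", "body": {"targets": [{"dx": 0,"dy": 0,"dz": 0,"rx": 0,"ry": 0,"rz": 0,"gripper": 0.3},{"dx": 0,"dy": 0,"dz": 0,"rx": 0,"ry": 0,"rz": 0,"gripper": 0.3},{"dx": 0,"dy": 0,"dz": 0,"rx": 0,"ry": 0,"rz": 0,"gripper": 0.3},{"dx": 0,"dy": 0,"dz": 0,"rx": 0,"ry": 0,"rz": 0,"gripper": 0.3},{"dx": 0,"dy": 0,"dz": 0,"rx": 0,"ry": 0,"rz": 0,"gripper": 0.3},{"dx": 0,"dy": 0,"dz": 0,"rx": 0,"ry": 0,"rz": 0,"gripper": 0.3},{"dx": 0,"dy": 0,"dz": 0,"rx": 0,"ry": 0,"rz": 0,"gripper": 0.3},{"dx": 0,"dy": 0,"dz": 0,"rx": 0,"ry": 0,"rz": 0,"gripper": 0.3}]}}

```text
t: 30.6
eef_pos: [0.4038, -0.2932, 0.0798]
ee_rot: [3.141, -0.0, 0.142]
force: [-0.5, 0.3, 0.5]
width: 0.0616
gripper_force: 0.0
```

```bash
python3 - <<'E'
from h import *
g=off((.4452,-.2877),.1425,-.042)
f=grab('side');cv2.imwrite('pics/s5c.png',cv2.resize(f['frame'][220:400,230:450,::-1],None,fx=3,fy=3))
plan([[(*g,.027,.1425)]])
E
```

```text
t 30.6 pos [ 0.4038 -0.2933  0.0798] rot [ 3.141 -0.     0.142] F [0.  0.1 0. ] w 0.0614 gf 0.0
  d [-0.2  0.4 52.8] rz -0.000 rows 1.3;
```

View pics/s5c.png

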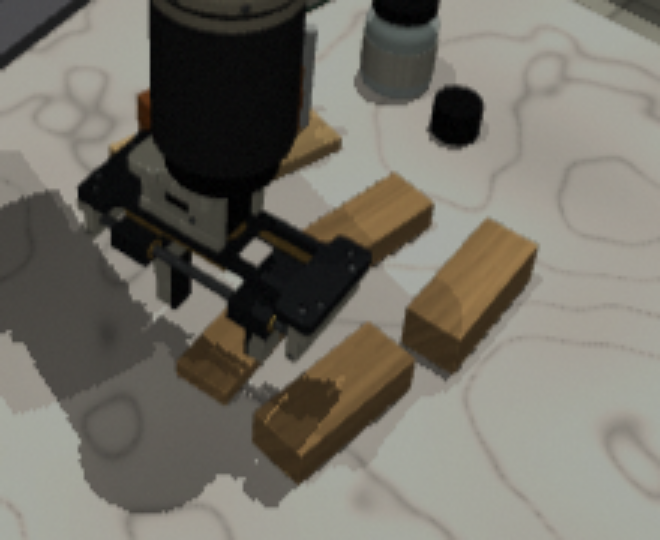

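Thin block lies at crop (215,365), between the open jaws; the thicker neighbour is just clear. Descending, gripping, lifting.

{"method": "jog_arm", "body": {"targets": [{"dx": 0,"dy": 0.5,"dz": 15,"rx": 0,"ry": 0,"rz": 0,"gripper": 0.3},{"dx": 0,"dy": 0.5,"dz": 30,"rx": 0,"ry": 0,"rz": 0,"gripper": 0.3},{"dx": 0,"dy": 0.5,"dz": 43,"rx": 0,"ry": 0,"rz": 0,"gripper": 0.3},{"dx": 0,"dy": 0.5,"dz": 53,"rx": 0,"ry": 0,"rz": 0,"gripper": 0.3},{"dx": 0,"dy": 0.5,"dz": 53,"rx": 0,"ry": 0,"rz": 0,"gripper": 0.3},{"dx": 0,"dy": 0.5,"dz": 53,"rx": 0,"ry": 0,"rz": 0,"gripper": 0.3},{"dx": 0,"dy": 0.5,"dz": 53,"rx": 0,"ry": 0,"rz": 0,"gripper": 0.3},{"dx": 0,"dy": 0.5,"dz": 53,"rx": 0,"ry": 0,"rz": 0,"gripper": 0.3}]}}

```text
t: 31.32
eef_pos: [0.4043, -0.294, 0.0273]
ee_rot: [3.141, -0.001, 0.142]
force: [-1.0, -0.1, 0.2]
width: 0.0617
gripper_force: 0.0
```

{"method": "jog_arm", "body": {"force": 45, "targets": [{"dx": 0,"dy": 0,"dz": 0,"rx": 0,"ry": 0,"rz": 0,"gripper": 1},{"dx": 0,"dy": 0,"dz": 0,"rx": 0,"ry": 0,"rz": 0,"gripper": 1},{"dx": 0,"dy": 0,"dz": 0,"rx": 0,"ry": 0,"rz": 0,"gripper": 1},{"dx": 0,"dy": 0,"dz": 0,"rx": 0,"ry": 0,"rz": 0,"gripper": 1},{"dx": 0,"dy": 0,"dz": 0,"rx": 0,"ry": 0,"rz": 0,"gripper": 1},{"dx": 0,"dy": 0,"dz": 0,"rx": 0,"ry": 0,"rz": 0,"gripper": 1},{"dx": 0,"dy": 0,"dz": 0,"rx": 0,"ry": 0,"rz": 0,"gripper": 1},{"dx": 0,"dy": 0,"dz": 0,"rx": 0,"ry": 0,"rz": 0,"gripper": 1}]}}

```text
t: 31.98
eef_pos: [0.4039, -0.2939, 0.0269]
ee_rot: [3.141, -0.0, 0.142]
force: [-0.5, 0.6, 6.3]
width: 0.0459
gripper_force: 45.0
```

{"method": "jog_arm", "body": {"targets": [{"dx": 0,"dy": 0,"dz": -15,"rx": 0,"ry": 0,"rz": 0,"gripper": 1},{"dx": 0,"dy": 0,"dz": -40,"rx": 0,"ry": 0,"rz": 0,"gripper": 1},{"dx": 0,"dy": 0,"dz": -75,"rx": 0,"ry": 0,"rz": 0,"gripper": 1},{"dx": 0,"dy": 0,"dz": -110,"rx": 0,"ry": 0,"rz": 0,"gripper": 1},{"dx": 0,"dy": 0,"dz": -130,"rx": 0,"ry": 0,"rz": 0,"gripper": 1},{"dx": 0,"dy": 0,"dz": -130,"rx": 0,"ry": 0,"rz": 0,"gripper": 1},{"dx": 0,"dy": 0,"dz": -130,"rx": 0,"ry": 0,"rz": 0,"gripper": 1},{"dx": 0,"dy": 0,"dz": -130,"rx": 0,"ry": 0,"rz": 0,"gripper": 1}]}}

```text
t: 32.65
eef_pos: [0.403, -0.2935, 0.1558]
ee_rot: [-3.141, 0.001, 0.142]
force: [0.0, -0.4, -2.4]
width: 0.0455
gripper_force: 45.0
```

```bash
python3 - <<'E'
from h import *
s=car(-.112)
plan([[(*s,.15,CY)]])
E
```

```text
t 32.6 pos [ 0.403  -0.2935  0.1558] rot [-3.141e+00  1.000e-03  1.420e-01] F [ 0.  -0.4 -2.4] w 0.0455 gf 45.0
  d [  86.  -171.4    5.8] rz 0.352 rows 4.6;
```

{"method": "jog_arm", "body": {"targets": [{"dx": 85,"dy": -171,"dz": 5,"rx": 0,"ry": 0,"rz": 0.352,"gripper": 1},{"dx": 85,"dy": -171,"dz": 5,"rx": 0,"ry": 0,"rz": 0.352,"gripper": 1},{"dx": 85,"dy": -171,"dz": 5,"rx": 0,"ry": 0,"rz": 0.352,"gripper": 1},{"dx": 85,"dy": -171,"dz": 5,"rx": 0,"ry": 0,"rz": 0.352,"gripper": 1},{"dx": 85,"dy": -171,"dz": 5,"rx": 0,"ry": 0,"rz": 0.352,"gripper": 1},{"dx": 85,"dy": -171,"dz": 5,"rx": 0,"ry": 0,"rz": 0.352,"gripper": 1},{"dx": 85,"dy": -171,"dz": 5,"rx": 0,"ry": 0,"rz": 0.352,"gripper": 1},{"dx": 85,"dy": -171,"dz": 5,"rx": 0,"ry": 0,"rz": 0.352,"gripper": 1}]}}

```text
t: 33.32
eef_pos: [0.4628, -0.1123, 0.1502]
ee_rot: [3.141, 0.003, -0.208]
force: [0.7, -1.2, -0.9]
width: 0.0455
gripper_force: 45.0
```

{"method": "jog_arm", "body": {"targets": [{"dx": 0,"dy": 0,"dz": 20,"rx": 0,"ry": 0,"rz": 0,"gripper": 1},{"dx": 0,"dy": 0,"dz": 20,"rx": 0,"ry": 0,"rz": 0,"gripper": 1},{"dx": 0,"dy": 0,"dz": 20,"rx": 0,"ry": 0,"rz": 0,"gripper": 1},{"dx": 0,"dy": 0,"dz": 20,"rx": 0,"ry": 0,"rz": 0,"gripper": 1},{"dx": 0,"dy": 0,"dz": 20,"rx": 0,"ry": 0,"rz": 0,"gripper": 1},{"dx": 0,"dy": 0,"dz": 20,"rx": 0,"ry": 0,"rz": 0,"gripper": 1},{"dx": 0,"dy": 0,"dz": 20,"rx": 0,"ry": 0,"rz": 0,"gripper": 1},{"dx": 0,"dy": 0,"dz": 20,"rx": 0,"ry": 0,"rz": 0,"gripper": 1}]}}

```text
t: 33.98
eef_pos: [0.4638, -0.1126, 0.132]
ee_rot: [-3.141, -0.001, -0.21]
force: [-0.1, 0.4, -0.5]
width: 0.0457
gripper_force: 45.0
```

```bash
python3 - <<'E'
from h import *
f=grab('side');cv2.imwrite('pics/s6c.png',cv2.resize(f['frame'][150:310,220:420,::-1],None,fx=3,fy=3))
plan([[(*car(-.09),.1155,CY),(*car(-.033),.1155,CY)]])
E
```

```text
t 34.0 pos [ 0.4638 -0.1125  0.1319] rot [-3.141e+00 -1.000e-03 -2.100e-01] F [-0.4  0.1 -0.8] w 0.0455 gf 45.0
  d [22.  -0.9 16.4] rz 0.000 rows 0.7;  d [79.  -0.9 16.4] rz 0.000 rows 1.4;
```

View pics/s6c.png

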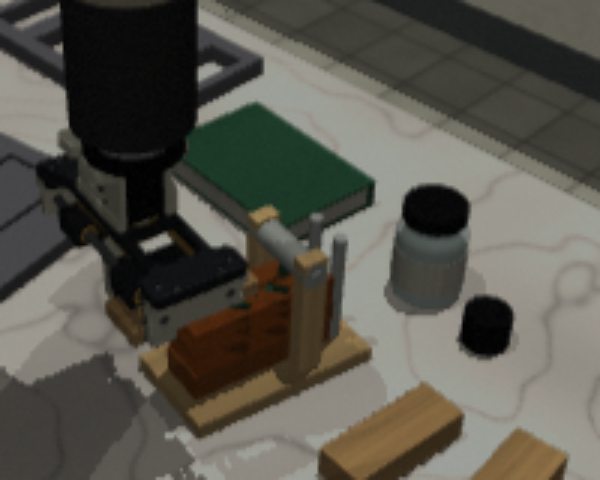

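The block is held level behind the four-high stack (crop (125,315)). Moving forward short of the bar and feeling for the stack's top.

{"method": "jog_arm", "body": {"targets": [{"dx": 12,"dy": -1,"dz": 0,"rx": 0,"ry": 0,"rz": 0,"gripper": 1},{"dx": 20,"dy": -1,"dz": 5,"rx": 0,"ry": 0,"rz": 0,"gripper": 1},{"dx": 20,"dy": -1,"dz": 10,"rx": 0,"ry": 0,"rz": 0,"gripper": 1},{"dx": 20,"dy": -1,"dz": 13,"rx": 0,"ry": 0,"rz": 0,"gripper": 1},{"dx": 20,"dy": -1,"dz": 13,"rx": 0,"ry": 0,"rz": 0,"gripper": 1},{"dx": 20,"dy": -1,"dz": 13,"rx": 0,"ry": 0,"rz": 0,"gripper": 1},{"dx": 20,"dy": -1,"dz": 13,"rx": 0,"ry": 0,"rz": 0,"gripper": 1},{"dx": 20,"dy": -1,"dz": 13,"rx": 0,"ry": 0,"rz": 0,"gripper": 1}]}}

```text
t: 34.7
eef_pos: [0.4833, -0.1157, 0.1187]
ee_rot: [-3.142, -0.0, -0.21]
force: [0.2, -0.6, -0.7]
width: 0.0455
gripper_force: 45.0
```

{"method": "jog_arm", "body": {"targets": [{"dx": 0,"dy": 0,"dz": 0.5,"rx": 0,"ry": 0,"rz": 0,"gripper": 1},{"dx": 0,"dy": 0,"dz": 1,"rx": 0,"ry": 0,"rz": 0,"gripper": 1},{"dx": 0,"dy": 0,"dz": 1.5,"rx": 0,"ry": 0,"rz": 0,"gripper": 1},{"dx": 0,"dy": 0,"dz": 2,"rx": 0,"ry": 0,"rz": 0,"gripper": 1},{"dx": 0,"dy": 0,"dz": 2,"rx": 0,"ry": 0,"rz": 0,"gripper": 1},{"dx": 0,"dy": 0,"dz": 2,"rx": 0,"ry": 0,"rz": 0,"gripper": 1},{"dx": 0,"dy": 0,"dz": 2,"rx": 0,"ry": 0,"rz": 0,"gripper": 1},{"dx": 0,"dy": 0,"dz": 2,"rx": 0,"ry": 0,"rz": 0,"gripper": 1}]}}

```text
t: 35.37
eef_pos: [0.4834, -0.1157, 0.1166]
ee_rot: [3.142, 0.0, -0.21]
force: [0.0, 1.3, 0.2]
width: 0.0456
gripper_force: 45.0
```

{"method": "jog_arm", "body": {"targets": [{"dx": 8,"dy": 0,"dz": 0,"rx": 0,"ry": 0,"rz": 0,"gripper": 1},{"dx": 16,"dy": 0,"dz": 0,"rx": 0,"ry": 0,"rz": 0,"gripper": 1},{"dx": 24,"dy": 0,"dz": 0,"rx": 0,"ry": 0,"rz": 0,"gripper": 1},{"dx": 32,"dy": 0,"dz": 0,"rx": 0,"ry": 0,"rz": 0,"gripper": 1},{"dx": 40,"dy": 0,"dz": 0,"rx": 0,"ry": 0,"rz": 0,"gripper": 1},{"dx": 48,"dy": 0,"dz": 0,"rx": 0,"ry": 0,"rz": 0,"gripper": 1},{"dx": 53,"dy": 0,"dz": 0,"rx": 0,"ry": 0,"rz": 0,"gripper": 1},{"dx": 53,"dy": 0,"dz": 0,"rx": 0,"ry": 0,"rz": 0,"gripper": 1}]}}

```text
t: 36.03
eef_pos: [0.5364, -0.127, 0.1163]
ee_rot: [3.141, -0.0, -0.21]
force: [0.5, 0.1, -1.0]
width: 0.0454
gripper_force: 45.0
```

{"method": "jog_arm", "body": {"targets": [{"dx": 1,"dy": 0,"dz": 0,"rx": 0,"ry": 0,"rz": 0,"gripper": 1},{"dx": 2,"dy": 0,"dz": 0,"rx": 0,"ry": 0,"rz": 0,"gripper": 1},{"dx": 3,"dy": 0,"dz": 0,"rx": 0,"ry": 0,"rz": 0,"gripper": 1},{"dx": 4,"dy": 0,"dz": 0,"rx": 0,"ry": 0,"rz": 0,"gripper": 1},{"dx": 5,"dy": 0,"dz": 0,"rx": 0,"ry": 0,"rz": 0,"gripper": 1},{"dx": 5,"dy": 0,"dz": 0,"rx": 0,"ry": 0,"rz": 0,"gripper": 1},{"dx": 5,"dy": 0,"dz": 0,"rx": 0,"ry": 0,"rz": 0,"gripper": 1},{"dx": 5,"dy": 0,"dz": 0,"rx": 0,"ry": 0,"rz": 0,"gripper": 1}]}}

```text
t: 36.7
eef_pos: [0.5401, -0.1277, 0.1166]
ee_rot: [-3.142, -0.0, -0.21]
force: [-0.6, -0.1, -0.2]
width: 0.0455
gripper_force: 45.0
```

```bash
python3 - <<'E'
from h import *
plan([[(*car(-.032),.1155,CY)]])
E
```

```text
t 36.7 pos [ 0.5401 -0.1277  0.1166] rot [-3.142 -0.    -0.21 ] F [-0.6 -0.1 -0.2] w 0.0455 gf 45.0
  d [2.2 0.1 1.1] rz 0.000 rows 0.1;
```

It slides under the bar freely. Seating against the pins and down, then feeling the contact.

{"method": "jog_arm", "body": {"targets": [{"dx": 1,"dy": 0,"dz": 0.5,"rx": 0,"ry": 0,"rz": 0,"gripper": 1},{"dx": 2,"dy": 0,"dz": 1,"rx": 0,"ry": 0,"rz": 0,"gripper": 1},{"dx": 3,"dy": 0,"dz": 1,"rx": 0,"ry": 0,"rz": 0,"gripper": 1},{"dx": 4,"dy": 0,"dz": 1,"rx": 0,"ry": 0,"rz": 0,"gripper": 1},{"dx": 4,"dy": 0,"dz": 1,"rx": 0,"ry": 0,"rz": 0,"gripper": 1},{"dx": 4,"dy": 0,"dz": 1,"rx": 0,"ry": 0,"rz": 0,"gripper": 1},{"dx": 4,"dy": 0,"dz": 1,"rx": 0,"ry": 0,"rz": 0,"gripper": 1},{"dx": 4,"dy": 0,"dz": 1,"rx": 0,"ry": 0,"rz": 0,"gripper": 1}]}}

```text
t: 37.37
eef_pos: [0.5419, -0.1282, 0.116]
ee_rot: [3.141, 0.004, -0.21]
force: [-9.2, 5.5, 11.9]
width: 0.0455
gripper_force: 45.0
```

{"method": "jog_arm", "body": {"targets": [{"dx": -1,"dy": 0,"dz": 0,"rx": 0,"ry": 0,"rz": 0,"gripper": 0.3},{"dx": -1,"dy": 0,"dz": 0,"rx": 0,"ry": 0,"rz": 0,"gripper": 0.3},{"dx": -1,"dy": 0,"dz": 0,"rx": 0,"ry": 0,"rz": 0,"gripper": 0.3},{"dx": -1,"dy": 0,"dz": 0,"rx": 0,"ry": 0,"rz": 0,"gripper": 0.3},{"dx": -12,"dy": 0,"dz": -8,"rx": 0,"ry": 0,"rz": 0,"gripper": 0.3},{"dx": -40,"dy": 0,"dz": -35,"rx": 0,"ry": 0,"rz": 0,"gripper": 0.3},{"dx": -70,"dy": 0,"dz": -60,"rx": 0,"ry": 0,"rz": 0,"gripper": 0.3},{"dx": -100,"dy": 0,"dz": -80,"rx": 0,"ry": 0,"rz": 0,"gripper": 0.3}]}}

```text
t: 38.03
eef_pos: [0.4457, -0.1078, 0.1964]
ee_rot: [3.141, 0.0, -0.21]
force: [0.5, 0.5, 0.7]
width: 0.0611
gripper_force: 0.0
```

{"method": "jog_arm", "body": {"targets": [{"dx": -20,"dy": -200,"dz": -20,"rx": 0,"ry": 0,"rz": 0,"gripper": 0.3},{"dx": -20,"dy": -200,"dz": -20,"rx": 0,"ry": 0,"rz": 0,"gripper": 0.3},{"dx": -20,"dy": -200,"dz": -20,"rx": 0,"ry": 0,"rz": 0,"gripper": 0.3},{"dx": -20,"dy": -200,"dz": -20,"rx": 0,"ry": 0,"rz": 0,"gripper": 0.3},{"dx": -20,"dy": -200,"dz": -20,"rx": 0,"ry": 0,"rz": 0,"gripper": 0.3},{"dx": -20,"dy": -200,"dz": -20,"rx": 0,"ry": 0,"rz": 0,"gripper": 0.3},{"dx": -20,"dy": -200,"dz": -20,"rx": 0,"ry": 0,"rz": 0,"gripper": 0.3},{"dx": -20,"dy": -200,"dz": -20,"rx": 0,"ry": 0,"rz": 0,"gripper": 0.3}]}}

```text
t: 38.7
eef_pos: [0.4681, 0.0921, 0.2153]
ee_rot: [3.141, 0.001, -0.209]
force: [0.2, -0.4, 0.6]
width: 0.0612
gripper_force: 0.0
```

```bash
python3 - <<'E'
from h import *
blocks();stack()
f=grab('top');W=pts(f);X=W[...,2]
m=np.zeros(X.shape,bool);m[190:280,300:375]=((X>.095)&(X<.114))[190:280,300:375]
u=np.array([np.cos(CY),np.sin(CY)])
for c,ce in comps(m,60):
    r=rect(W,c);p=(W[c][:,:2]-CO)@u;d=r[:2]-CO;print('blk',ce,c.sum(),r.tolist(),np.percentile(p,[1,99]),u[0]*d[1]-u[1]*d[0])
s=grab('side');cv2.imwrite('pics/s7c.png',cv2.resize(s['frame'][150:350,220:440,::-1],None,fx=3,fy=3))
plan([])
E
```

```text
block px [438. 231.] [0.5884, -0.3873, 0.0963, 0.1174, 0.048, 0.0419]
block px [397. 233.] [0.5808, -0.2865, -0.0904, 0.1172, 0.0468, 0.0297]
block px [432. 289.] [0.4406, -0.3769, -0.0351, 0.1179, 0.0476, 0.0356]
stack n 254 rect [0.5475, -0.1296, -0.2082, 0.0909, 0.0461, 0.0884] carrier x span [-0.0715  0.0178] y -0.0001 z [0.0837 0.0884 0.093 ]
blk [347.80645161 209.91397849] 186 [0.6337, -0.1504, 1.4568, 0.0473, 0.032, 0.1051] [0.0474484  0.07540074] -0.002512390116016682
blk [341.64982578 239.41986063] 574 [0.5586, -0.1368, -0.1993, 0.0722, 0.0461, 0.1048] [-0.04950478  0.02103337] -0.004866508154210351
t 38.9 pos [0.4682 0.091  0.2155] rot [ 3.141  0.    -0.211] F [-0.6 -0.7  0.8] w 0.0612 gf 0.0
```

View pics/s7c.png

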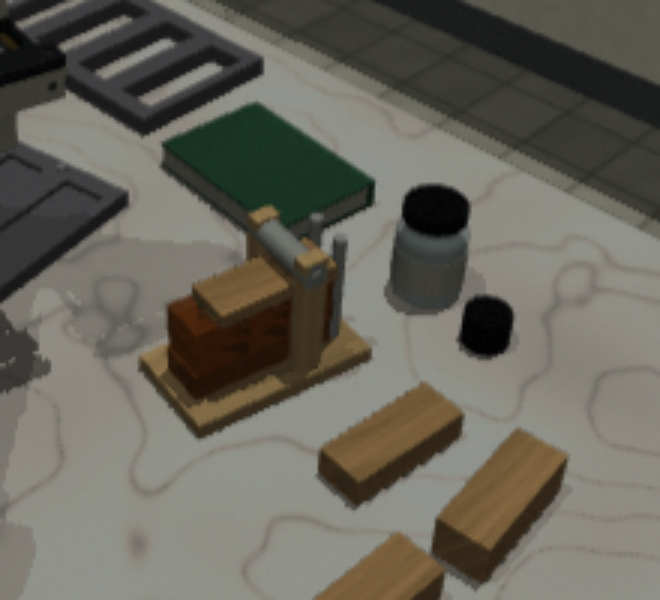

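The stack and block sit home: the block is under the bar (crop (240,285)), its near end is at -49.5 mm, and it has about 2 mm of play. The other three blocks lie flat and nothing else has moved.

```bash
python3 -c "
from station import arm
print(arm.job_done())"
```

```text
the job is handed in; nothing more can be done
None
```

The job is handed in, with no verdict returned: four castings are stacked flat at the pins, with the thinnest block (about 15 mm) slid in on top and about 2 mm of play. I chose it by depth measurement and tried only that one (the gap was about 18 mm and the next block is about 30 mm); the other three blocks lie flat on the bench.

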